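# Crucibles into the drying cover

### The job

Stand every lidded crucible (there are two to four) upright on the enamel tray, then draw the tray by its stem in under the drying cover, along the slot in the roof and round the bend until the stem is fully home at the slot's far end, and slide the shutter fully shut. Then take the infrared thermometer and hold it steady for two seconds with its nose about 5 cm from the measuring port in the middle of the shutter, pointing squarely at the port's centre, and lay it back on its grey mat. Leave the other glassware where it stands.

Things in the scene. Friction and masses are not known exactly. Their poses are not given: they have to be found in the camera images.
- cover: fixed drying cover on the bench, 212 (x) x 222 (y) mm, 102 mm tall: white walls 6 mm thick, no floor, clear roof (underside at 96 mm, top at 102 mm) with an L-shaped slot 34 mm wide, with dark edging. Origin: centre of its footprint, on the bench. The open mouth faces its own -y; inside it spans x -100..100 mm and reaches to y = +105 mm.
- slot_bend (a point): where the centre lines of the slot's two legs meet, on the roof (cover x = -25, y = +83 mm). The long leg runs from the mouth straight along the cover's y to here (open to y = +100 mm); the cross leg runs from here along the cover's +x. Axes are the cover's.
- slot_end (a point): where the stem's centre comes when the tray is fully home: in the cross leg of the slot, cover x = +29, y = +83 mm. The slot is open to x = +42 mm, but the tray meets the wall with its stem 3 mm past this point. Axes are the cover's.
- shutter (a joint): flat aluminium shutter, 206 mm wide, top 94 mm above the bench, sliding along the cover's x across the mouth, at cover y = -118 mm: 0 m = shut over the whole mouth, up to 0.19 m = open, pushed towards the cover's +x (away from the robot). It stays where it is left; about 2 N moves it.
- shutter_handle (a point): grip point on the upright dark bar on the shutter's outer face; bar 14 (cover x) x 12 (y) mm, its top 140 mm above the bench, free on all sides above 94 mm. This point is 125 mm above the bench and moves with the shutter: at joint 0 it lies at cover x = -85 mm.
- port (a point): centre of the round glass measuring port (30 mm wide, dark ring) in the middle of the shutter's outer face, 55 mm above the bench; the face looks to the cover's -y. Moves with the shutter; axes are the cover's.
- tray: white enamel tray with blue edges, 136 (x) x 186 (y) mm, floor top 7 mm up, rim 4 mm thick, 19 mm tall; loose, 0.4 kg, on four smooth glides (slides easily). Origin: centre of its underside; clear inside x -64..64, y -89..68 mm. Its steel stem stands at y = +78 mm, the end that goes in first, 14 (x) x 20 (y) mm. Room for four crucibles, e.g. at x = +-32, y = -54 and +10 mm.
- stem_top (a point): centre of the top of the tray's stem, 155 mm above the tray's underside at tray x = 0, y = +78 mm. Axes are the tray's. Grip the stem above the height of the cover's roof (102 mm).
- crucible1: porcelain crucible with its lid on (one rigid piece), body and lid 54 mm wide and 48 mm tall, upright knob on top 18 mm wide and 28 mm tall, 76 mm in all, about 110 g. Origin: centre of its underside, z up. Two to four of these four are present.
- crucible2: porcelain crucible with its lid on (one rigid piece), body and lid 54 mm wide and 48 mm tall, upright knob on top 18 mm wide and 28 mm tall, 76 mm in all, about 110 g. Origin: centre of its underside, z up. Two to four of these four are present.
- crucible3: porcelain crucible with its lid on (one rigid piece), body and lid 54 mm wide and 48 mm tall, upright knob on top 18 mm wide and 28 mm tall, 76 mm in all, about 110 g. Origin: centre of its underside, z up. Two to four of these four are present.
- crucible4: porcelain crucible with its lid on (one rigid piece), body and lid 54 mm wide and 48 mm tall, upright knob on top 18 mm wide and 28 mm tall, 76 mm in all, about 110 g. Origin: centre of its underside, z up. Two to four of these four are present.
- thermometer: hand-held infrared thermometer lying along its own x axis: white body 110 x 34 x 30 mm (x -75..35 mm), then a black round nose 26 mm wide to x = +75 mm. Origin: centre of its length, on the underside; z up. 150 g.
- nose (a point): front centre of the thermometer's nose, 75 mm ahead of its origin and 16 mm above its underside; it looks along the thermometer's +x; axes as the thermometer's.
- mat: fixed pale grey mat 70 (x) x 200 (y) mm, 3 mm thick, the thermometer's place. Origin: centre of its underside.
- dish: open porcelain crucible WITHOUT lid or knob, 53 mm wide, 42 mm tall; not part of the job
- jar: amber glass jar with black cap, 56 mm wide, 75 mm tall; not part of the job
- flask_a: clear reagent bottle, 84 mm wide, 170 mm tall, at the far side; not part of the job
- flask_b: clear reagent bottle, 84 mm wide, 170 mm tall, at the left near the robot; not part of the job
- amber: amber reagent bottle, 64 mm wide, 130 mm tall, at the far side; not part of the job
- beaker: glass beaker, 70 mm wide, 85 mm tall, at the left; not part of the job
There are look-alikes about, which are no part of the job. There is more than one size of the tray; the one meant has the size given above.

How it is judged:
By the outcome, as a careful person would: the job done as asked, in the order asked, and still so for the second after the job is handed in, with the robot touching nothing.
Of crucible1, crucible2, crucible3, crucible4 only 2 to 4 are there at a start; the rules pass over those that are not, and their reading is None.
At some moment in a run one of crucible1, crucible2, crucible3, crucible4, thermometer may be knocked a few centimetres aside while the robot is not near it.
It also fails if it takes over 210 s, if anything falls off the work surface, if the arm or the gripper's body presses on something with over 40 N, if the wrist force passes 120 N, or if a joint passes its speed limit or range.

### The arm

A 6-joint arm with a two-finger parallel gripper is mounted at the origin on the work surface. World frame = base frame: x ahead of the robot, y to its left, z up, the work surface at z = 0. Lengths are in m, angles in rad, forces in N, time in s.
With the tool pointing down it reaches from about 0.35 to 0.8 m from the base axis. Payload 7.3 kg.
Tool frame: the origin (TCP) lies midway between the tips of the shut fingers; the grasp point (between the pads) lies 19 mm behind it; z points along the fingers, y is the direction in which the jaws open and shut (so a half turn about z gives the same grasp; the last joint's range is limited). The gripper opens to 85 mm and grips with 20 to 120 N. Pads are 22 mm wide; open, the fingers measure 114 mm over their backs; the gripper's body (76 mm by 85 mm) begins 54 mm behind the grasp point. The pads swing forward as they close: fully open they stand 13 mm farther back than shut.
Start: joints at [1.079, 0.342, 1.524, -0, 1.275, -0.146], TCP at [0.178, 0.494, 0.231] pointing down, gripper open.
Joint ranges: [-2.53, 2.53], [-0.77, 2.02], [0.04, 2.7], [-1, 4.14], [0.28, 2.66], [-3.11, 3.11]. Speed limits (rad/s): [2.57, 2.57, 3.14, 3.14, 3.14, 3.14].

### API

Orientations are given as a unit quaternion [w, x, y, z].
In Python, from bench import robot, read_camera, calibration gives the robot as it stands.
- The arm moves only by the shell command python3 -m creep 'ROWS' [OPENING] [FORCE]. ROWS is JSON, a list of rows, each an object of numbers: "dx", "dy", "dz": the shift along the tool's x, y, z in cm; "spin": the turn about the tool's z in rad. In form: [{"dx": .., "dy": .., "dz": .., "spin": ..}, ...]. A call has 1 to 20 rows; each row shifts and turns the pose as measured when the row begins, along the tool's axes as they then stand; what a row does not reach is not made up. A row lasts 1/12 s, in which the tool goes at most 41.7 mm and 7.16 degrees, less where a joint would pass 70% of its speed; a pose out of reach is approached as far as the arm can. A call is refused whole if a number of a shift passes 4.17 or a number of a turn 0.125, either way. A call with a gripper value outside its range is refused whole. OPENING is the finger opening in cm, from 0 to 8.54, set as the call begins (- or left out, the last holds). The fingers move at their own pace and stop on an object; FORCE is the grip in N (left out, the last holds). Time passes only in rows, so rows that do not move let the fingers close. It gives the time, the measured TCP pose, the force and the opening at its end, in the units of the state.
- robot.get_state(): the state, without advancing time (a new reading comes with each control period).
- read_camera(name): name is "side" or "top"; returns the picture (480x640x3 uint8, red, green, blue); there is no depth.
- calibration(name): a dict with "fx", "fy", "cx", "cy" (pixels), "extrinsics" (4x4, takes a point from camera to world coordinates). Camera axes: x right, y down, z forward; pixel columns grow to the right and rows downward; lengths in m; the calibration is good to about 2 mm. A picture is of the moment at which its call begins. calibration takes no time and is no camera call.
- robot.finish_job(): hands the job in, once; it reports no verdict.
The state is a dict: "time": time; "q": joint angles; "qvel": joint speeds; "joint_efforts": joint torques, N m; "tool_pos": TCP position; "ee_rot": TCP orientation; "wrist_force": force on the tool from outside, world axes, zero at the start; "torque": the same for the moment, N m; "width": opening from 0.0 (shut) to 1.0 (fully open).
Only numpy, scipy, OpenCV 4.12 (cv2) and the standard library are available. Lean on these libraries where they do the work, as an engineer would, in place of code of your own. Each camera call takes 0.05 s, during which the arm holds its last target.

## Working session

There is one attempt and no reset: what is moved stays moved. The work goes in short steps, Python scripts to look and compute and a shell command to move; the robot and the scene stay as the last step left them, time stands still between calls to the robot, and variables do not carry over. Pictures are saved under pics/ and viewed, and the job is handed in when it is done.

```bash
ls; mkdir -p pics
python3 - <<'E'
from bench import robot, read_camera, calibration
import cv2
s=robot.get_state();print(s)
for n in("side","top"):
    im=read_camera(n);cv2.imwrite(f"pics/{n}0.png",im[:,:,::-1]);c=calibration(n);print(n,c)
E
```

```text
pics
{'time': 0.0, 'q': array([ 1.07898177e+00,  3.42728643e-01,  1.52503261e+00,  2.87397312e-05,
        1.27538499e+00, -1.45996813e-01]), 'qvel': array([-0.00052148,  0.00084169,  0.00024642, -0.00016663,  0.00050068,
       -0.00046924]), 'joint_efforts': array([ 2.32313549e-03, -4.33680439e+01, -2.46011192e+01, -3.62245589e-05,
        7.85283482e-03,  1.96242178e-05]), 'tool_pos': array([0.1777345 , 0.49357192, 0.23061744]), 'ee_rot': array([-2.56597551e-04,  1.72052647e-01,  9.85087449e-01, -7.33318270e-04]), 'wrist_force': array([-0.16545467, -0.01053786,  0.31262058]), 'torque': array([ 0.00826006, -0.00147421, -0.03024906]), 'width': 1.0001354690501136}
side {'fx': 497.6984298559796, 'fy': 497.6984298559796, 'cx': 324.1797357067846, 'cy': 238.2566987999515, 'extrinsics': array([[ 0.98023244, -0.14520536,  0.13438663,  0.29783125],
       [-0.19716023, -0.6602636 ,  0.72469292, -0.85095002],
       [-0.0164987 , -0.73686321, -0.67584052,  0.92061395],
       [ 0.        ,  0.        ,  0.        ,  1.        ]])}
top {'fx': 441.7385464398044, 'fy': 441.7385464398044, 'cx': 317.4493779078373, 'cy': 238.14405699365454, 'extrinsics': array([[ 0.01868653, -0.98604737,  0.16541279,  0.31063917],
       [-0.99978777, -0.01986343, -0.00546344,  0.01579401],
       [ 0.00867288, -0.1652756 , -0.98620929,  1.00271602],
       [ 0.        ,  0.        ,  0.        ,  1.        ]])}
```

View pics/side0.png

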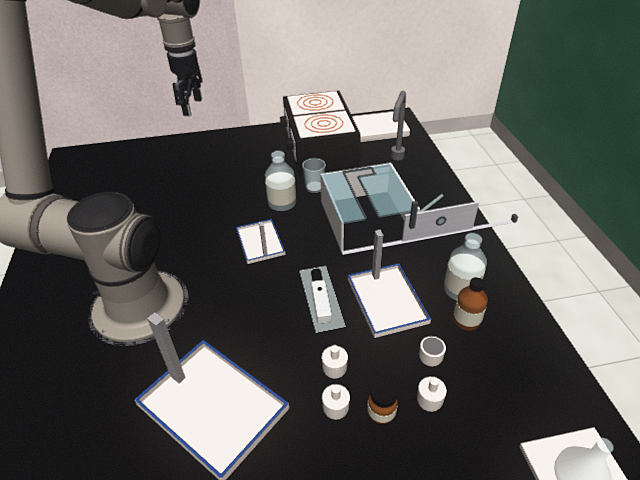

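View pics/top0.png

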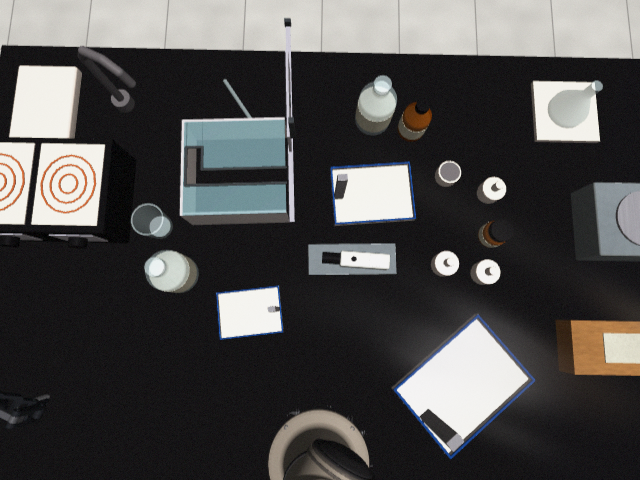

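```bash
cat > h.py <<'E'
import numpy as np, cv2
from bench import robot, read_camera, calibration
from scipy.spatial.transform import Rotation as Ro
CAL={n:calibration(n) for n in("side","top")}
def ray(n,p):
    c=CAL[n];E=c["extrinsics"]
    return E[:3,3],E[:3,:3]@np.array([(p[0]-c["cx"])/c["fx"],(p[1]-c["cy"])/c["fy"],1.])
def onz(n,p,z):
    o,d=ray(n,p);return o+d*(z-o[2])/d[2]
def proj(n,X):
    c=CAL[n];E=c["extrinsics"];x=E[:3,:3].T@(np.array(X)-E[:3,3])
    return np.array([c["fx"]*x[0]/x[2]+c["cx"],c["fy"]*x[1]/x[2]+c["cy"]])
def tri(p,q):  # side px, top px -> point, gap
    (a,d),(b,e)=ray("side",p),ray("top",q)
    s=np.linalg.lstsq(np.c_[d,-e],b-a,rcond=None)[0]
    A,B=a+d*s[0],b+e*s[1];return (A+B)/2,np.linalg.norm(A-B)
def snap(n,name=None,box=None,k=1):
    im=read_camera(n)[:,:,::-1].copy()
    if name:
        o=im if box is None else im[box[1]:box[3],box[0]:box[2]]
        cv2.imwrite(f"pics/{name}.png",cv2.resize(o,None,fx=k,fy=k,interpolation=cv2.INTER_CUBIC))
    return im
def R(s=None):
    s=s or robot.get_state();q=s["ee_rot"];return Ro.from_quat([q[1],q[2],q[3],q[0]]).as_matrix()
def to(x,y,z,s=None):
    "shift in tool axes (cm)"
    s=s or robot.get_state();return np.round(R(s).T@(np.array([x,y,z])-s["tool_pos"])*100,2)
def tilt(s=None):
    r=R(s);return np.round(r[:,2],4),np.round(np.arctan2(r[1,1],r[0,1]),4) # z axis, jaw dir angle
def st():
    s=robot.get_state();print("t%.2f"%s["time"],np.round(s["tool_pos"],4),"w%.3f"%s["width"],"F",np.round(s["wrist_force"],1),"zaxis,jaw",*tilt(s))
E
python3 - <<'E'
import cv2
a=cv2.imread("pics/top0.png")[90:290,300:520];cv2.imwrite("pics/tz.png",cv2.resize(a,None,fx=3.6,fy=3,interpolation=2)) if 0 else cv2.imwrite("pics/tz.png",cv2.resize(a,None,fx=3,fy=3,interpolation=2))
a=cv2.imread("pics/top0.png")[10:240,160:340];cv2.imwrite("pics/tc.png",cv2.resize(a,None,fx=2.5,fy=2.5,interpolation=2))
a=cv2.imread("pics/side0.png")[150:350,290:530];cv2.imwrite("pics/sc.png",cv2.resize(a,None,fx=3,fy=3,interpolation=2))
E
```

```text
(no output)
```

View pics/tz.png

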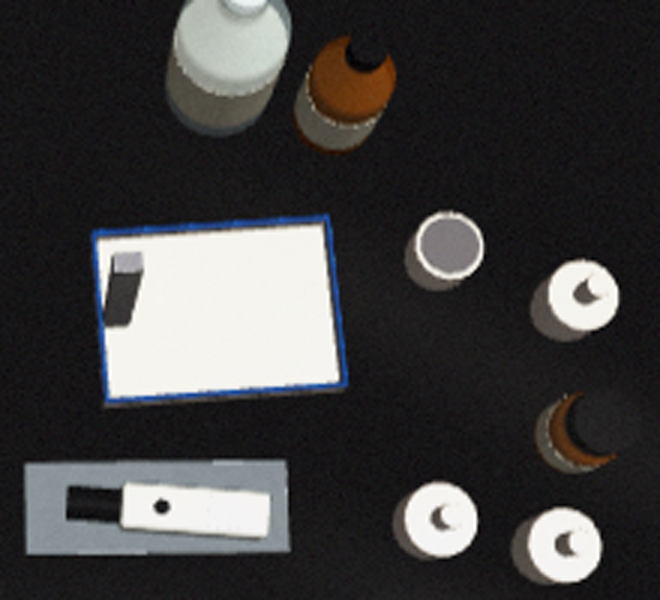

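View pics/tc.png

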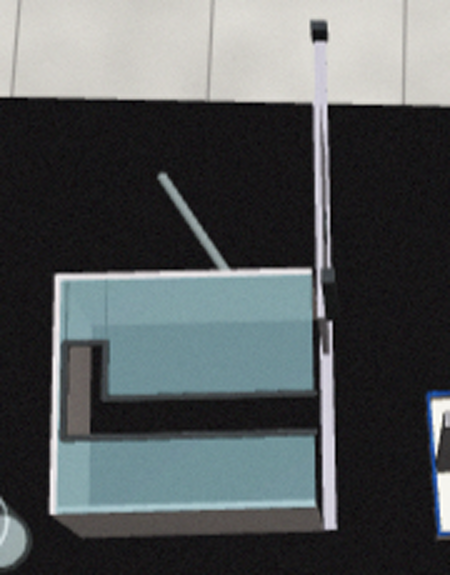

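View pics/sc.png

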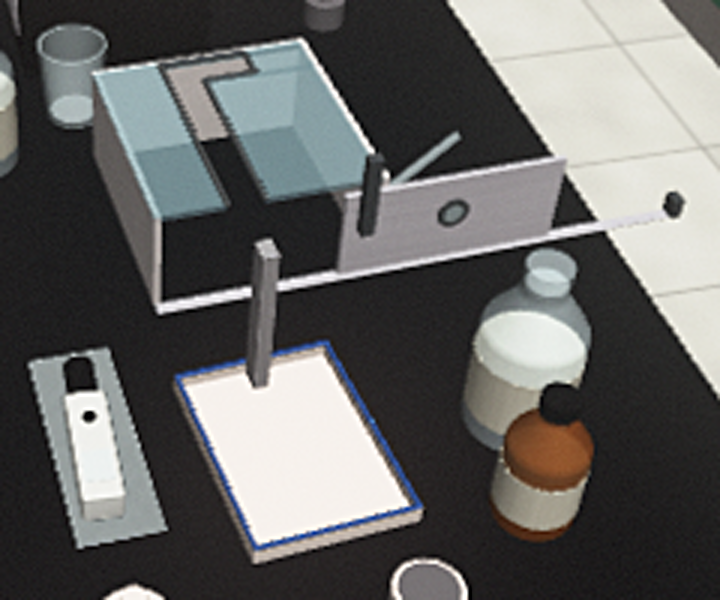

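```bash
cat > det.py <<'E'
from h import *
def tray(im,n="top",box=(320,150,430,235)):
    x0,y0,x1,y1=box;hsv=cv2.cvtColor(im[y0:y1,x0:x1],cv2.COLOR_BGR2HSV)
    m=cv2.inRange(hsv,(105,120,60),(130,255,255));p=cv2.findNonZero(m).reshape(-1,2)+[x0,y0]
    W=np.array([onz(n,q,.019)[:2] for q in p])
    (c,sz,a)=cv2.minAreaRect((W*1000).astype(np.float32));return np.array(c)/1000,sz,a
def crucibles(im,n="top",box=(380,150,540,300)):
    x0,y0,x1,y1=box;g=im[y0:y1,x0:x1];m=cv2.inRange(g,(205,205,205),(255,255,255))
    out=[]
    for c in cv2.findContours(m,cv2.RETR_EXTERNAL,2)[0]:
        if cv2.contourArea(c)<200: continue
        q=cv2.convexHull(c).reshape(-1,2)+[x0,y0]
        W=np.array([onz(n,p,.048)[:2] for p in q])*1000
        c_,r=cv2.minEnclosingCircle(W.astype(np.float32));out.append((np.round(c_,1),round(r*2,1),np.round(q.mean(0))))
    return out
E
python3 - <<'E'
from det import *
im=cv2.imread("pics/top0.png")
print(tray(im))
for c in crucibles(im):print(c)
# roof corners in tc crop (x2.5, off 160,10)
f=lambda u,v:(160+u/2.5,10+v/2.5)
for nm,u,v,z in[("roof far-left",55,273,.102),("roof near-left",52,513,.102),("roof near-right",317,502,.102),("roof far-right",312,270,.102),("slotL",64,345,.102),("slot nearL",62,438,.102),("slot near R",317,431,.102),("slot far R",317,392,.102),("slot inner",105,401,.102),("slot cross r",108,341,.102),("handle1",328,272,.14),("handle2",321,322,.14)]:
    print(nm,np.round(onz("top",f(u,v),z),4))
g=lambda u,v:(290+u/3,150+v/3)
for nm,u,v,z in[("side handle top",375,156,.14),("shutter top right",563,157,.094),("shutter top left",347,195,.094),("port",453,213,.055),("roof front left",158,217,.102),("roof rear left",94,73,.102),("rear right",304,38,.102)]:
    print(nm,np.round(onz("side",g(u,v),z),4))
E
```

```text
(array([ 0.58585309, -0.11416727]), (137.82093811035156, 187.04440307617188), 5.212079048156738)
(array([ 404.9, -360.6]), 51.7, array([487., 271.]))
(array([ 422. , -271.5]), 51.6, array([446., 263.]))
(array([ 592.7, -383.1]), 51.3, array([494., 189.]))
(array([ 578.8, -157.6]), 134.9, array([398., 192.]))
roof far-left [0.7162 0.3081 0.102 ]
roof near-left [0.5044 0.2959 0.102 ]
roof near-right [0.5183 0.0759 0.102 ]
roof far-right [0.724  0.0864 0.102 ]
slotL [0.6511 0.2959 0.102 ]
slot nearL [0.569 0.292 0.102]
slot near R [0.5797 0.0777 0.102 ]
slot far R [0.614  0.0788 0.102 ]
slot inner [0.6022 0.2579 0.102 ]
slot cross r [0.6556 0.2586 0.102 ]
handle1 [0.7051 0.0701 0.14  ]
handle2 [0.6613 0.0746 0.14  ]
side handle top [0.7022 0.0691 0.14  ]
shutter top right [0.8867 0.086  0.094 ]
shutter top left [0.685  0.0772 0.094 ]
port [0.7868 0.077  0.055 ]
roof front left [0.5178 0.075  0.102 ]
roof rear left [0.5055 0.291  0.102 ]
rear right [0.7153 0.3034 0.102 ]
```

```bash
python3 -m creep '[{"spin":0.117},{"spin":0.117},{"spin":0.117},{"spin":0.117},{"spin":0.117},{"spin":0.117},{"spin":0.117},{"spin":0.117},{"spin":0.117},{"spin":0.117}]' 4.5 60
python3 - <<'E'
from h import *
st();print(robot.get_state()["q"]);print(R())
for a in[(.42,.35,.23),(.46,0,.2),(.422,-.2715,.15)]:print(to(*a))
f=(300+128/3,90+258/3);g=(290+268/3,150+245/3)
print(tri(g,f),onz("top",f,.155),onz("side",g,.155))
E
```

```text
t0.10 [0.1777 0.4936 0.2307] w1.001 F [ 0.3 -1.5 -0.2] zaxis,jaw [-7.0e-04 -1.2e-03 -1.0e+00] 1.225
[ 1.07899802e+00  3.42622666e-01  1.52495893e+00 -8.93775591e-07
  1.27539028e+00 -1.45995726e-01]
[[-9.40803744e-01  3.38951165e-01 -6.50531999e-04]
 [ 3.38951730e-01  9.40802979e-01 -1.21616888e-03]
 [ 1.99800586e-04 -1.36467518e-03 -9.99999049e-01]]
[-27.66  -5.3    0.07]
[-43.29 -36.87   3.11]
[-48.91 -63.69   8.15]
(array([ 0.57852586, -0.03670906,  0.15646451]), np.float64(0.0008775295631688893)) [ 0.57945015 -0.03682663  0.155     ] [ 0.5785964  -0.03527269  0.155     ]invalid input
```

```bash
python3 -m creep '[{"dx":0,"dy":0,"dz":0,"spin":0.117},{"dx":0,"dy":0,"dz":0,"spin":0.117},{"dx":0,"dy":0,"dz":0,"spin":0.117},{"dx":0,"dy":0,"dz":0,"spin":0.117},{"dx":0,"dy":0,"dz":0,"spin":0.117},{"dx":0,"dy":0,"dz":0,"spin":0.117},{"dx":0,"dy":0,"dz":0,"spin":0.117},{"dx":0,"dy":0,"dz":0,"spin":0.117},{"dx":0,"dy":0,"dz":0,"spin":0.117},{"dx":0,"dy":0,"dz":0,"spin":0.117}]' 4.5 60
python3 - <<'E'
from h import *
st();print(R())
for a in[(.42,.35,.23),(.46,0,.2),(.422,-.2715,.15)]:print(to(*a))
E
```

```text
time: 0.93
tool_pos: [0.1765, 0.4912, 0.2263]
ee_rot: [0.002, 0.706, 0.708, -0.006]
wrist_force: [-0.9, 0.6, 0.2]
width: 0.528
t0.93 [0.1765 0.4912 0.2263] w0.528 F [-0.9  0.6  0.2] zaxis,jaw [-0.0056 -0.0104 -0.9999] 0.0021
[[-0.00211198  0.99998223 -0.00557507]
 [ 0.9999435   0.00205375 -0.01043007]
 [-0.01041843 -0.00559679 -0.99993006]]
[-14.18  24.32  -0.36]
[-49.15  28.27   2.98]
[-76.24  24.44   8.28]
```

```bash
python3 -m creep '[{"dx":0,"dy":0,"dz":0,"spin":0}]'
python3 - <<'E'
from h import *
st()
E
python3 -m creep '[{"dx":-2,"dy":3,"dz":0,"spin":0},{"dx":-2,"dy":3,"dz":0,"spin":0},{"dx":-2,"dy":3,"dz":0,"spin":0},{"dx":-2,"dy":3,"dz":0,"spin":0},{"dx":-2,"dy":3,"dz":0,"spin":0},{"dx":-2,"dy":3,"dz":0,"spin":0},{"dx":-2,"dy":3,"dz":0,"spin":0}]'
python3 - <<'E'
from h import *
st()
E
python3 -m creep '[{"dx":0,"dy":0,"dz":0,"spin":0}]'
python3 - <<'E'
from h import *
st()
for a in[(.46,0,.22),(.422,-.2715,.15)]:print(to(*a))
E
```

```text
time: 1.02
tool_pos: [0.1764, 0.491, 0.2258]
ee_rot: [0.002, 0.708, 0.706, -0.006]
wrist_force: [0.9, -0.4, 0.1]
width: 0.529
t1.02 [0.1764 0.491  0.2258] w0.529 F [ 0.9 -0.4  0.1] zaxis,jaw [-0.0061 -0.0113 -0.9999] -0.0025
time: 1.6
tool_pos: [0.389, 0.3514, 0.2238]
ee_rot: [0.0, 0.693, 0.721, -0.008]
wrist_force: [0.1, 0.3, 0.1]
width: 0.525
t1.60 [0.389  0.3514 0.2238] w0.525 F [0.1 0.3 0.1] zaxis,jaw [-0.0104 -0.0122 -0.9999] 0.0393
time: 1.68
tool_pos: [0.3937, 0.3482, 0.2234]
ee_rot: [0.002, 0.693, 0.721, -0.008]
wrist_force: [-0.0, 0.1, 0.0]
width: 0.526
t1.68 [0.3937 0.3482 0.2234] w0.526 F [-0.   0.1  0. ] zaxis,jaw [-0.0086 -0.0135 -0.9999] 0.0384
[-35.04   5.29   0.75]
[-61.93   0.51   8.15]
```

```bash
python3 -m creep '[{"dx":-4.1,"dy":0.6,"dz":0,"spin":0},{"dx":-4.1,"dy":0.6,"dz":0,"spin":0},{"dx":-4.1,"dy":0.6,"dz":0,"spin":0},{"dx":-4.1,"dy":0.6,"dz":0,"spin":0},{"dx":-4.1,"dy":0.6,"dz":0,"spin":0},{"dx":-4.1,"dy":0.6,"dz":0,"spin":0},{"dx":-4.1,"dy":0.6,"dz":0,"spin":0},{"dx":-4.1,"dy":0.6,"dz":0,"spin":0}]'
python3 - <<'E'
from h import *
st();print(robot.get_state()["q"])
for a in[(.422,-.2715,.12)]:print(to(*a))
E
```

```text
time: 2.35
tool_pos: [0.4565, 0.0261, 0.2241]
ee_rot: [-0.001, 0.679, 0.734, -0.008]
wrist_force: [1.9, 0.1, 0.3]
width: 0.523
t2.35 [0.4565 0.0261 0.2241] w0.523 F [1.9 0.1 0.3] zaxis,jaw [-0.012  -0.0112 -0.9999] 0.0772
[-0.10210483  0.23180682  1.70109027 -0.01319247  1.21950437 -0.17474604]
[-29.3   -5.6   10.79]
```

```bash
python3 -m creep '[{"dx":-3.8,"dy":-0.75,"dz":0.9,"spin":0.01},{"dx":-3.8,"dy":-0.75,"dz":1.2,"spin":0.01},{"dx":-3.8,"dy":-0.75,"dz":1.2,"spin":0.01},{"dx":-3.8,"dy":-0.75,"dz":1.2,"spin":0.01},{"dx":-3.8,"dy":-0.75,"dz":1.2,"spin":0.01},{"dx":-3.8,"dy":-0.75,"dz":1.2,"spin":0.01},{"dx":-3.8,"dy":-0.75,"dz":1.2,"spin":0.01},{"dx":-2,"dy":-0.4,"dz":1.2,"spin":0},{"dx":0,"dy":0,"dz":0,"spin":0}]'
python3 - <<'E'
from h import *
from det import *
st();print(robot.get_state()["q"])
for a in[(.422,-.2715,.12)]:print(to(*a))
im=snap("top","t1");snap("side","s1")
for c in crucibles(im):print(c)
print(tray(im))
E
```

```text
time: 3.1
tool_pos: [0.4133, -0.2786, 0.1322]
ee_rot: [0.002, 0.696, 0.718, -0.006]
wrist_force: [-0.2, 0.4, -0.4]
width: 0.53
t3.10 [ 0.4133 -0.2786  0.1322] w0.530 F [-0.2  0.4 -0.4] zaxis,jaw [-0.0058 -0.0123 -0.9999] 0.0324
[-0.73877775  0.39983173  1.73933561 -0.01551093  0.99847331 -0.76289045]
[0.7  0.9  1.21]
(array([ 422.4, -271.5]), 51.2, array([446., 262.]))
(array([ 592.8, -383.1]), 51.2, array([493., 187.]))
(array([ 578.8, -157.6]), 134.9, array([399., 194.]))
(array([ 0.58586932, -0.11434547]), (137.82093811035156, 186.67030334472656), 5.212079048156738)
```

View pics/s1.png

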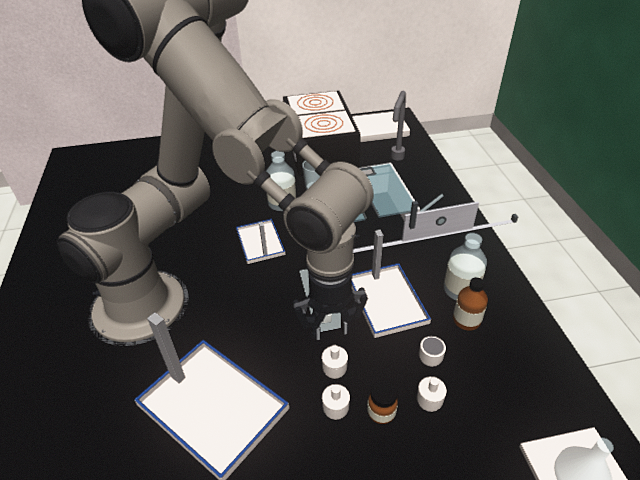

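```bash
python3 -m creep '[{"dx":0.7,"dy":0.9,"dz":1.2,"spin":0},{"dx":0,"dy":0,"dz":2,"spin":0},{"dx":0,"dy":0,"dz":2,"spin":0},{"dx":0,"dy":0,"dz":1.5,"spin":0},{"dx":0,"dy":0,"dz":0.6,"spin":0},{"dx":0,"dy":0,"dz":0,"spin":0}]'
python3 - <<'E'
from h import *
st()
print(to(.422,-.2715,.053))
snap("side","s2",(260,280,460,440),4)
E
```

```text
time: 3.7
tool_pos: [0.4279, -0.2617, 0.0631]
ee_rot: [0.006, 0.689, 0.725, -0.005]
wrist_force: [-0.1, 0.6, -0.4]
width: 0.528
t3.70 [ 0.4279 -0.2617  0.0631] w0.528 F [-0.1  0.6 -0.4] zaxis,jaw [ 0.002  -0.0149 -0.9999] 0.051
[-0.93 -0.64  1.03]
```

View pics/s2.png

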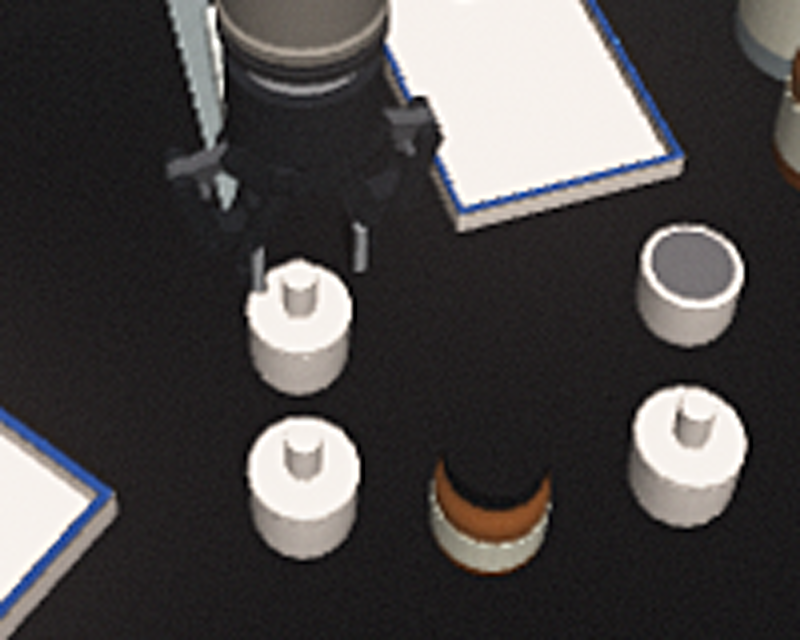

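```bash
python3 -m creep '[{"dx":-0.9,"dy":-0.6,"dz":0,"spin":0},{"dx":0,"dy":0,"dz":0,"spin":0}]'
python3 - <<'E'
from h import *
st()
print(to(.422,-.2715,.053))
E
```

```text
time: 3.92
tool_pos: [0.4236, -0.2711, 0.0658]
ee_rot: [0.008, 0.687, 0.726, -0.005]
wrist_force: [-0.0, -0.5, 0.8]
width: 0.525
t3.92 [ 0.4236 -0.2711  0.0658] w0.525 F [-0.  -0.5  0.8] zaxis,jaw [ 0.0046 -0.0171 -0.9998] 0.0549
[-0.01 -0.17  1.28]
```

```bash
python3 -m creep '[{"dx":0,"dy":-0.15,"dz":1.2,"spin":0},{"dx":0,"dy":0,"dz":0,"spin":0}]'
python3 - <<'E'
from h import *
st()
print(to(.422,-.2715,.053))
E
```

```text
time: 4.08
tool_pos: [0.4229, -0.2729, 0.056]
ee_rot: [0.01, 0.688, 0.726, -0.004]
wrist_force: [-0.7, 0.1, -0.6]
width: 0.53
t4.08 [ 0.4229 -0.2729  0.056 ] w0.530 F [-0.7  0.1 -0.6] zaxis,jaw [ 0.0082 -0.0202 -0.9998] 0.0545
[ 0.15 -0.09  0.3 ]
```

```bash
python3 -m creep '[{"dx":0.1,"dy":0,"dz":0.2,"spin":0},{"dx":0,"dy":0,"dz":0,"spin":0},{"dx":0,"dy":0,"dz":0,"spin":0},{"dx":0,"dy":0,"dz":0,"spin":0}]' 0.5 50
python3 - <<'E'
from h import *
st()
E
```

```text
time: 4.42
tool_pos: [0.4237, -0.2732, 0.0565]
ee_rot: [0.012, 0.688, 0.726, -0.004]
wrist_force: [0.0, 1.0, -2.0]
width: 0.189
t4.42 [ 0.4237 -0.2732  0.0565] w0.189 F [ 0.  1. -2.] zaxis,jaw [ 0.0111 -0.0225 -0.9997] 0.0533
```

```bash
python3 -m creep '[{"dx":0,"dy":0,"dz":-1.5,"spin":0},{"dx":0,"dy":0,"dz":-2.5,"spin":0},{"dx":0,"dy":0,"dz":-1,"spin":0},{"dx":0,"dy":0,"dz":0,"spin":0}]'
python3 - <<'E'
from h import *
st()
print(to(.5589,-.1709,.11))
E
```

```text
time: 4.75
tool_pos: [0.4224, -0.2714, 0.1079]
ee_rot: [0.01, 0.688, 0.726, -0.004]
wrist_force: [-0.3, 0.6, -1.3]
width: 0.188
t4.75 [ 0.4224 -0.2714  0.1079] w0.188 F [-0.3  0.6 -1.3] zaxis,jaw [ 0.0086 -0.0203 -0.9998] 0.0534
[ 9.3  14.16 -0.3 ]
```

```bash
python3 -m creep '[{"dx":1.5,"dy":2.3,"dz":0,"spin":0},{"dx":1.5,"dy":2.3,"dz":0,"spin":0},{"dx":1.5,"dy":2.3,"dz":0,"spin":0},{"dx":1.5,"dy":2.3,"dz":0,"spin":0},{"dx":1.5,"dy":2.3,"dz":0,"spin":0},{"dx":1,"dy":1.5,"dz":0,"spin":0},{"dx":0,"dy":0,"dz":0,"spin":0}]'
python3 - <<'E'
from h import *
from det import *
st()
print(to(.5589,-.1709,.065))
im=snap("top","t2");snap("side","s3",(260,230,500,430),3)
for c in crucibles(im):print(c)
E
```

```text
time: 5.33
tool_pos: [0.5519, -0.1764, 0.1045]
ee_rot: [0.01, 0.69, 0.724, -0.005]
wrist_force: [-0.5, 0.3, -1.1]
width: 0.19
t5.33 [ 0.5519 -0.1764  0.1045] w0.190 F [-0.5  0.3 -1.1] zaxis,jaw [ 0.0079 -0.0203 -0.9998] 0.0487
[0.59 0.7  3.94]
(array([ 404.9, -360.5]), 51.8, array([487., 271.]))
(array([ 592.8, -383.6]), 51.1, array([496., 189.]))
```

View pics/s3.png

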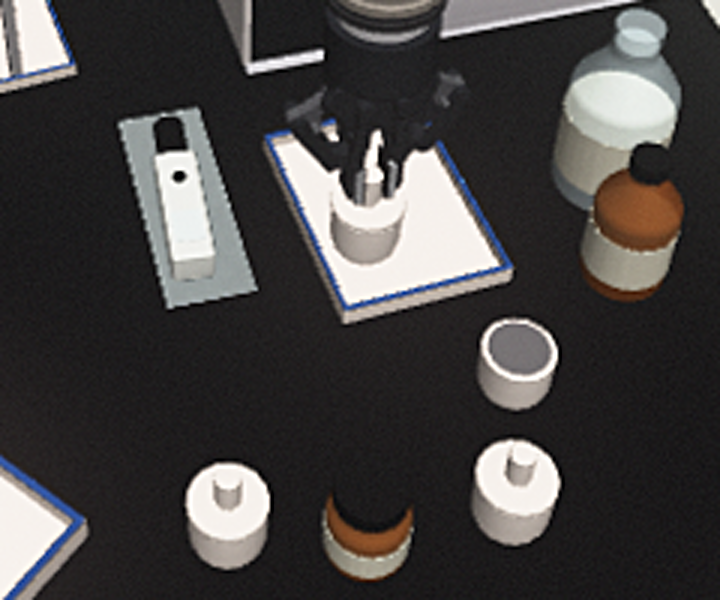

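```bash
python3 -m creep '[{"dx":0.5,"dy":0.6,"dz":1,"spin":0},{"dx":0,"dy":0,"dz":1.5,"spin":0},{"dx":0,"dy":0,"dz":0.8,"spin":0},{"dx":0,"dy":0,"dz":0,"spin":0}]'
python3 - <<'E'
from h import *
st()
print(to(.5589,-.1709,.0645))
E
```

```text
time: 5.77
tool_pos: [0.5534, -0.1746, 0.0681]
ee_rot: [0.008, 0.691, 0.723, -0.006]
wrist_force: [0.7, 0.1, -1.5]
width: 0.186
t5.77 [ 0.5534 -0.1746  0.0681] w0.186 F [ 0.7  0.1 -1.5] zaxis,jaw [ 0.0037 -0.0202 -0.9998] 0.0443
[0.35 0.56 0.35]
```

```bash
python3 -m creep '[{"dx":0.5,"dy":0.9,"dz":0,"spin":0},{"dx":0,"dy":0,"dz":0.2,"spin":0}]'
python3 - <<'E'
from h import *
st()
print(to(.5589,-.1709,.0645))
E
```

```text
time: 5.93
tool_pos: [0.562, -0.1698, 0.0655]
ee_rot: [0.008, 0.692, 0.722, -0.006]
wrist_force: [0.1, -0.2, -0.8]
width: 0.191
t5.93 [ 0.562  -0.1698  0.0655] w0.191 F [ 0.1 -0.2 -0.8] zaxis,jaw [ 0.0025 -0.0195 -0.9998] 0.0417
[-0.1  -0.31  0.1 ]
```

```bash
python3 -m creep '[{"dx":0,"dy":0,"dz":0.15,"spin":0},{"dx":0,"dy":0,"dz":0,"spin":0}]'; python3 -m creep '[{"dx":0,"dy":0,"dz":0,"spin":0},{"dx":0,"dy":0,"dz":0,"spin":0},{"dx":0,"dy":0,"dz":0,"spin":0},{"dx":0,"dy":0,"dz":-2,"spin":0},{"dx":0,"dy":0,"dz":-3,"spin":0},{"dx":0,"dy":0,"dz":-1,"spin":0}]' 4.2
python3 - <<'E'
from h import *
st()
print(to(.405,-.3606,.105))
E
```

```text
time: 6.1
tool_pos: [0.5624, -0.1699, 0.064]
ee_rot: [0.008, 0.692, 0.722, -0.006]
wrist_force: [-0.4, -0.6, -1.4]
width: 0.188
time: 6.6
tool_pos: [0.5613, -0.1685, 0.1249]
ee_rot: [0.006, 0.692, 0.722, -0.007]
wrist_force: [2.0, -0.3, 0.8]
width: 0.49
t6.60 [ 0.5613 -0.1685  0.1249] w0.490 F [ 2.  -0.3  0.8] zaxis,jaw [-0.     -0.0187 -0.9998] 0.0415
[-18.5  -16.41   2.35]
```

```bash
python3 -m creep '[{"dx":-2.7,"dy":-2.4,"dz":0,"spin":0},{"dx":-2.7,"dy":-2.4,"dz":0,"spin":0},{"dx":-2.7,"dy":-2.4,"dz":0,"spin":0},{"dx":-2.7,"dy":-2.4,"dz":0,"spin":0},{"dx":-2.7,"dy":-2.4,"dz":0,"spin":0},{"dx":-2.7,"dy":-2.4,"dz":0,"spin":0},{"dx":-1.5,"dy":-1.3,"dz":0,"spin":0},{"dx":0,"dy":0,"dz":0,"spin":0},{"dx":0,"dy":0,"dz":0,"spin":0}]'
python3 - <<'E'
from h import *
st()
print(to(.405,-.3606,.08))
from det import *
im=snap("top","t3")
for c in crucibles(im):print(c)
for c in crucibles(im,box=(320,150,430,235)):print(c)
print(tray(im))
E
```

```text
time: 7.35
tool_pos: [0.409, -0.3602, 0.1331]
ee_rot: [0.014, 0.691, 0.723, -0.005]
wrist_force: [0.7, -0.1, 0.5]
width: 0.494
t7.35 [ 0.409  -0.3602  0.1331] w0.494 F [ 0.7 -0.1  0.5] zaxis,jaw [ 0.0132 -0.0273 -0.9995] 0.0458
[ 0.12 -0.47  5.31]
(array([ 404.9, -360.5]), 51.8, array([487., 272.]))
(array([ 592.7, -383.1]), 51.3, array([494., 189.]))
(array([ 578.8, -157.6]), 134.9, array([400., 193.]))
(array([ 575.8, -109.7]), 203.8, array([378., 194.]))
(array([ 0.58585309, -0.11416727]), (137.82093811035156, 187.04440307617188), 5.212079048156738)
```

View pics/t3.png

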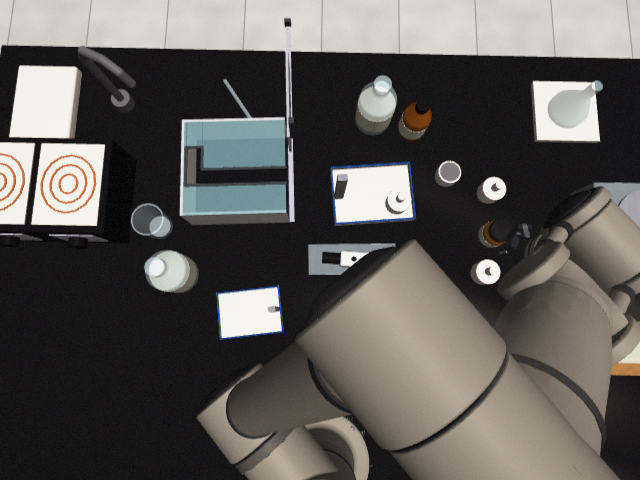

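```bash
python3 -m creep '[{"dx":0.1,"dy":-0.4,"dz":2.5,"spin":0},{"dx":0,"dy":0,"dz":2.5,"spin":0},{"dx":0,"dy":0,"dz":1,"spin":0},{"dx":0,"dy":0,"dz":0,"spin":0}]'
python3 - <<'E'
from h import *
st()
print(to(.405,-.3606,.054))
E
```

```text
time: 7.73
tool_pos: [0.4104, -0.3581, 0.0727]
ee_rot: [0.017, 0.689, 0.725, -0.005]
wrist_force: [-1.3, 0.9, -0.2]
width: 0.49
t7.73 [ 0.4104 -0.3581  0.0727] w0.490 F [-1.3  0.9 -0.2] zaxis,jaw [ 0.0176 -0.0307 -0.9994] 0.0514
[-0.17 -0.58  1.86]
```

```bash
python3 -m creep '[{"dx":-0.15,"dy":-0.7,"dz":0.6,"spin":0},{"dx":0,"dy":0,"dz":0.9,"spin":0},{"dx":0,"dy":0,"dz":0,"spin":0}]'
python3 - <<'E'
from h import *
st()
print(to(.405,-.3606,.054))
E
```

```text
time: 7.98
tool_pos: [0.4054, -0.3584, 0.0571]
ee_rot: [0.017, 0.687, 0.726, -0.005]
wrist_force: [-0.4, -0.3, 0.6]
width: 0.489
t7.98 [ 0.4054 -0.3584  0.0571] w0.489 F [-0.4 -0.3  0.6] zaxis,jaw [ 0.0184 -0.0308 -0.9994] 0.056
[-0.21 -0.06  0.32]
```

Close, and lift.

```bash
python3 -m creep '[{"dx":-0.2,"dy":0,"dz":0.2,"spin":0},{"dx":0,"dy":0,"dz":0,"spin":0},{"dx":0,"dy":0,"dz":0,"spin":0}]' 0.5 50;python3 -m creep '[{"dx":0,"dy":0,"dz":-2.5,"spin":0},{"dx":0,"dy":0,"dz":-2.5,"spin":0},{"dx":0,"dy":0,"dz":0,"spin":0}]'
python3 - <<'E'
from h import *
st()
print(to(.6226,-.1651,.108))
E
```

```text
time: 8.23
tool_pos: [0.4064, -0.3607, 0.0559]
ee_rot: [0.018, 0.687, 0.727, -0.005]
wrist_force: [-0.9, 0.3, -1.0]
width: 0.188
time: 8.48
tool_pos: [0.4049, -0.3588, 0.1068]
ee_rot: [0.017, 0.687, 0.726, -0.005]
wrist_force: [1.1, -0.6, -0.6]
width: 0.19
t8.48 [ 0.4049 -0.3588  0.1068] w0.190 F [ 1.1 -0.6 -0.6] zaxis,jaw [ 0.0178 -0.0298 -0.9994] 0.0561
[18.11 22.82 -0.31]
```

```bash
python3 -m creep '[{"dx":0.5,"dy":0.5,"dz":-2.5,"spin":0},{"dx":2.4,"dy":3,"dz":-2.0,"spin":0},{"dx":2.5,"dy":3.1,"dz":-0.1,"spin":0},{"dx":2.5,"dy":3.1,"dz":-0.1,"spin":0},{"dx":2.5,"dy":3.1,"dz":0,"spin":0},{"dx":2.5,"dy":3.1,"dz":0,"spin":0},{"dx":2.5,"dy":3.1,"dz":0,"spin":0},{"dx":1.5,"dy":1.9,"dz":0,"spin":0},{"dx":0,"dy":0,"dz":0,"spin":0}]'
python3 - <<'E'
from h import *
from det import *
st()
print(to(.6226,-.1651,.065))
im=snap("top","t4")
for c in crucibles(im):print(c)
E
```

```text
time: 9.23
tool_pos: [0.612, -0.1719, 0.1541]
ee_rot: [0.02, 0.69, 0.723, -0.004]
wrist_force: [-0.9, -0.2, -0.5]
width: 0.19
t9.23 [ 0.612  -0.1719  0.1541] w0.190 F [-0.9 -0.2 -0.5] zaxis,jaw [ 0.0236 -0.0325 -0.9992] 0.047
[0.93 0.89 8.9 ]
(array([ 592.8, -383.4]), 51.1, array([494., 189.]))
```

```bash
python3 -m creep '[{"dx":0.8,"dy":0.9,"dz":1,"spin":0},{"dx":0,"dy":0,"dz":2.5,"spin":0},{"dx":0,"dy":0,"dz":1.5,"spin":0},{"dx":0,"dy":0,"dz":0,"spin":0}]'
python3 - <<'E'
from h import *
st()
print(to(.6236,-.1651,.065))
E
```

```text
time: 9.62
tool_pos: [0.6195, -0.1677, 0.1007]
ee_rot: [0.02, 0.691, 0.722, -0.005]
wrist_force: [1.0, -0.4, -1.0]
width: 0.19
t9.62 [ 0.6195 -0.1677  0.1007] w0.190 F [ 1.  -0.4 -1. ] zaxis,jaw [ 0.0221 -0.0338 -0.9992] 0.0448
[0.36 0.34 3.57]
```

```bash
python3 -m creep '[{"dx":0.35,"dy":0.3,"dz":1.6,"spin":0},{"dx":0,"dy":0,"dz":1.5,"spin":0},{"dx":0,"dy":0,"dz":0.2,"spin":0},{"dx":0,"dy":0,"dz":0,"spin":0}]'
python3 - <<'E'
from h import *
st()
print(to(.6236,-.1651,.065))
E
```

```text
time: 9.95
tool_pos: [0.6209, -0.1683, 0.0663]
ee_rot: [0.019, 0.693, 0.721, -0.005]
wrist_force: [-0.2, 0.5, -0.1]
width: 0.185
t9.95 [ 0.6209 -0.1683  0.0663] w0.185 F [-0.2  0.5 -0.1] zaxis,jaw [ 0.0195 -0.0335 -0.9992] 0.0392
[0.32 0.28 0.13]
```

```bash
python3 -m creep '[{"dx":0.2,"dy":0.25,"dz":0.15,"spin":0},{"dx":0,"dy":0,"dz":0.15,"spin":0}]'; python3 -m creep '[{"dx":0,"dy":0,"dz":0,"spin":0},{"dx":0,"dy":0,"dz":0,"spin":0},{"dx":0,"dy":0,"dz":0,"spin":0},{"dx":0,"dy":0,"dz":-2,"spin":0},{"dx":0,"dy":0,"dz":-3,"spin":0},{"dx":0,"dy":0,"dz":-1,"spin":0}]' 4.2
python3 - <<'E'
from h import *
st()
print(to(.593,-.3833,.115))
E
```

```text
time: 10.12
tool_pos: [0.6236, -0.1675, 0.0649]
ee_rot: [0.019, 0.694, 0.72, -0.005]
wrist_force: [-0.3, -0.2, -1.0]
width: 0.187
time: 10.62
tool_pos: [0.6223, -0.1656, 0.1275]
ee_rot: [0.019, 0.694, 0.72, -0.005]
wrist_force: [1.3, 0.0, 0.4]
width: 0.489
t10.62 [ 0.6223 -0.1656  0.1275] w0.489 F [1.3 0.  0.4] zaxis,jaw [ 0.0208 -0.0343 -0.9992] 0.0371
[-21.59  -3.75   1.93]
```

```bash
python3 -m creep '[{"dx":-3.6,"dy":-0.6,"dz":0,"spin":0},{"dx":-3.6,"dy":-0.6,"dz":0,"spin":0},{"dx":-3.6,"dy":-0.6,"dz":0,"spin":0},{"dx":-3.6,"dy":-0.6,"dz":0,"spin":0},{"dx":-3.6,"dy":-0.6,"dz":0,"spin":0},{"dx":-2.6,"dy":-0.5,"dz":0,"spin":0},{"dx":0,"dy":0,"dz":0,"spin":0},{"dx":0,"dy":0,"dz":0,"spin":0}]'
python3 - <<'E'
from h import *
st()
print(to(.593,-.3833,.075))
from det import *
im=snap("top","t5",(300,130,540,300),3)
for c in crucibles(im):print(c)
print(tray(im))
E
```

```text
time: 11.28
tool_pos: [0.5972, -0.3807, 0.1415]
ee_rot: [0.026, 0.692, 0.722, -0.003]
wrist_force: [0.8, 0.7, 0.5]
width: 0.489
t11.28 [ 0.5972 -0.3807  0.1415] w0.489 F [0.8 0.7 0.5] zaxis,jaw [ 0.0336 -0.0411 -0.9986] 0.0431
[ 0.04 -0.64  6.63]
(array([ 592.8, -383.1]), 51.2, array([493., 187.]))
(array([ 0.6419834 , -0.09570145]), (78.86731719970703, 203.05189514160156), 27.3876895904541)
```

View pics/t5.png

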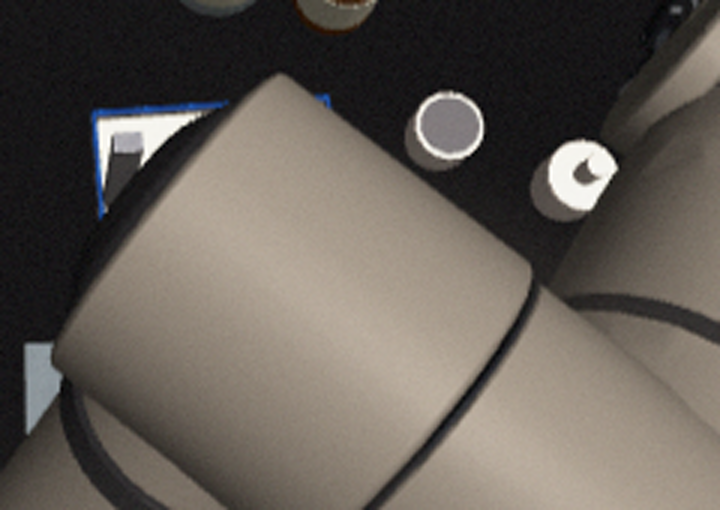

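```bash
python3 -m creep '[{"dx":0,"dy":-0.6,"dz":2,"spin":0},{"dx":0,"dy":0,"dz":3,"spin":0},{"dx":0,"dy":0,"dz":1.2,"spin":0},{"dx":0,"dy":0,"dz":0,"spin":0}]'
python3 - <<'E'
from h import *
st()
print(to(.593,-.3833,.055))
E
```

```text
time: 11.67
tool_pos: [0.5955, -0.3798, 0.08]
ee_rot: [0.028, 0.69, 0.723, -0.003]
wrist_force: [0.2, 0.7, -0.8]
width: 0.491
t11.67 [ 0.5955 -0.3798  0.08  ] w0.491 F [ 0.2  0.7 -0.8] zaxis,jaw [ 0.0373 -0.0432 -0.9984] 0.0474
[-0.23 -0.35  2.5 ]
```

```bash
python3 -m creep '[{"dx":-0.2,"dy":-0.35,"dz":1.2,"spin":0},{"dx":0,"dy":0,"dz":1,"spin":0},{"dx":0,"dy":0,"dz":0,"spin":0}]'
python3 - <<'E'
from h import *
st()
print(to(.593,-.3833,.055))
E
```

```text
time: 11.92
tool_pos: [0.5949, -0.3799, 0.059]
ee_rot: [0.029, 0.689, 0.724, -0.002]
wrist_force: [-0.5, 0.2, -0.5]
width: 0.49
t11.92 [ 0.5949 -0.3799  0.059 ] w0.490 F [-0.5  0.2 -0.5] zaxis,jaw [ 0.0382 -0.043  -0.9983] 0.0514
[-0.31 -0.22  0.41]
```

```bash
python3 -m creep '[{"dx":-0.4,"dy":-0.3,"dz":0.3,"spin":0},{"dx":0,"dy":0,"dz":0,"spin":0},{"dx":0,"dy":0,"dz":0,"spin":0},{"dx":0,"dy":0,"dz":0,"spin":0}]' 0.5 50;python3 -m creep '[{"dx":0,"dy":0,"dz":-2.5,"spin":0},{"dx":0,"dy":0,"dz":-3.5,"spin":0},{"dx":0,"dy":0,"dz":-2.5,"spin":0},{"dx":0,"dy":0,"dz":0,"spin":0}]'
python3 - <<'E'
from h import *
st()
print(to(.5855,-.1042,.13))
im=snap("side","s6",(260,230,500,430),3)
E
```

```text
time: 12.25
tool_pos: [0.5938, -0.3839, 0.0588]
ee_rot: [0.03, 0.688, 0.725, -0.002]
wrist_force: [-0.2, 0.8, -0.7]
width: 0.186
time: 12.58
tool_pos: [0.5894, -0.3794, 0.1454]
ee_rot: [0.028, 0.688, 0.725, -0.002]
wrist_force: [0.1, -0.9, -0.6]
width: 0.187
t12.58 [ 0.5894 -0.3794  0.1454] w0.187 F [ 0.1 -0.9 -0.6] zaxis,jaw [ 0.0377 -0.042  -0.9984] 0.0527
[27.55  1.    0.37]
```

View pics/s6.png

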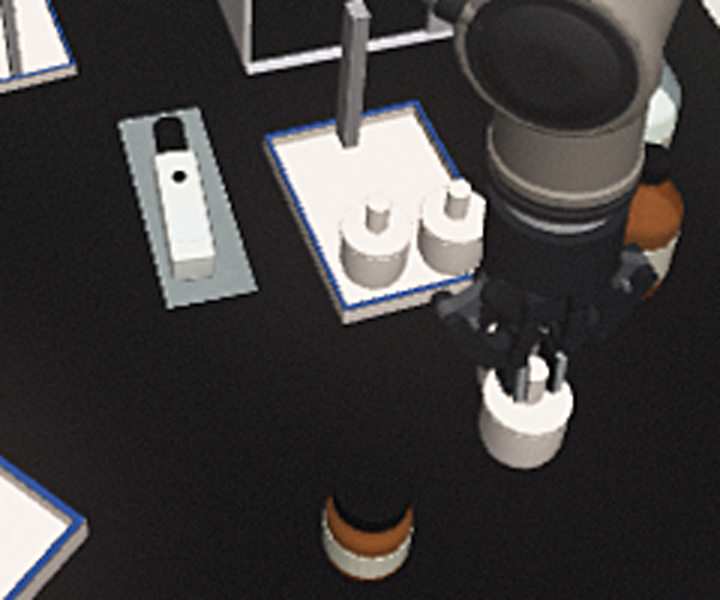

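```bash
python3 -m creep '[{"dx":2,"dy":0,"dz":-1.5,"spin":0},{"dx":3.8,"dy":0.1,"dz":-1,"spin":0},{"dx":3.8,"dy":0.1,"dz":0,"spin":0},{"dx":3.8,"dy":0.1,"dz":0,"spin":0},{"dx":3.8,"dy":0.1,"dz":0,"spin":0},{"dx":3.8,"dy":0.1,"dz":0,"spin":0},{"dx":3.6,"dy":0.1,"dz":0,"spin":0},{"dx":1.5,"dy":0.1,"dz":0,"spin":0},{"dx":0,"dy":0,"dz":0,"spin":0}]'
python3 - <<'E'
from h import *
st()
print(to(.5855,-.1042,.068))
E
```

```text
time: 13.38
tool_pos: [0.5754, -0.1074, 0.1454]
ee_rot: [0.02, 0.691, 0.723, -0.005]
wrist_force: [-0.3, 0.5, -1.2]
width: 0.185
t13.38 [ 0.5754 -0.1074  0.1454] w0.185 F [-0.3  0.5 -1.2] zaxis,jaw [ 0.0226 -0.0349 -0.9991] 0.0451
[0.55 0.87 7.74]
```

```bash
python3 -m creep '[{"dx":0.5,"dy":0.9,"dz":1,"spin":0},{"dx":0,"dy":0,"dz":2.5,"spin":0},{"dx":0,"dy":0,"dz":1.5,"spin":0},{"dx":0,"dy":0,"dz":0.5,"spin":0},{"dx":0,"dy":0,"dz":0,"spin":0}]'
python3 - <<'E'
from h import *
st()
print(to(.5855,-.1042,.067))
snap("side","s7",(260,230,500,430),3)
E
```

```text
time: 13.8
tool_pos: [0.587, -0.1052, 0.0833]
ee_rot: [0.02, 0.691, 0.722, -0.005]
wrist_force: [-0.3, -0.2, -1.4]
width: 0.186
t13.80 [ 0.587  -0.1052  0.0833] w0.186 F [-0.3 -0.2 -1.4] zaxis,jaw [ 0.0208 -0.035  -0.9992] 0.0446
[ 0.16 -0.18  1.62]
```

View pics/s7.png

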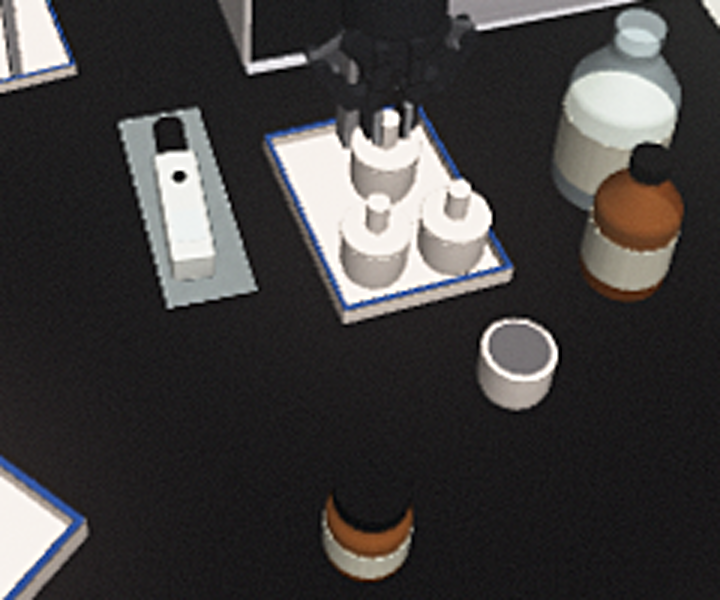

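```bash
python3 -m creep '[{"dx":0,"dy":-0.1,"dz":1,"spin":0},{"dx":0,"dy":0,"dz":0.6,"spin":0},{"dx":0,"dy":0,"dz":0,"spin":0}]'
python3 - <<'E'
from h import *
st()
print(to(.5855,-.1042,.066))
E
```

```text
time: 14.1
tool_pos: [0.5876, -0.1079, 0.0674]
ee_rot: [0.021, 0.692, 0.722, -0.005]
wrist_force: [-0.3, 0.0, -1.1]
width: 0.184
t14.10 [ 0.5876 -0.1079  0.0674] w0.184 F [-0.3  0.  -1.1] zaxis,jaw [ 0.0236 -0.0361 -0.9991] 0.0423
[ 0.39 -0.2   0.12]
```

```bash
python3 -m creep '[{"dx":0,"dy":0,"dz":0.15,"spin":0},{"dx":0,"dy":0,"dz":0,"spin":0},{"dx":0,"dy":0,"dz":0,"spin":0},{"dx":0,"dy":0,"dz":-2,"spin":0},{"dx":0,"dy":0,"dz":-4,"spin":0},{"dx":0,"dy":0,"dz":-4,"spin":-0.015},{"dx":0,"dy":0,"dz":-1.5,"spin":-0.015},{"dx":0,"dy":0,"dz":0,"spin":-0.015}]' 4.2
python3 - <<'E'
from h import *
from det import *
st()
print(to(.579,-.0365,.175))
snap("side","s8",(260,230,500,430),3)
im=snap("top","t8",(310,130,470,250),4)
print(tray(im))
E
```

```text
time: 14.77
tool_pos: [0.5851, -0.1041, 0.187]
ee_rot: [0.022, 0.675, 0.737, -0.005]
wrist_force: [0.4, 0.0, -1.0]
width: 0.489
t14.77 [ 0.5851 -0.1041  0.187 ] w0.489 F [ 0.4  0.  -1. ] zaxis,jaw [ 0.0253 -0.0365 -0.999 ] 0.0884
[ 6.83 -0.04  0.94]Traceback (most recent call last):
  File "<stdin>", line 7, in <module>
  File "det.py", line 4, in tray
    m=cv2.inRange(hsv,(105,120,60),(130,255,255));p=cv2.findNonZero(m).reshape(-1,2)+[x0,y0]
                                                    ^^^^^^^^^^^^^^^^^^^^^^^^^^
AttributeError: 'NoneType' object has no attribute 'reshape'
```

View pics/s8.png

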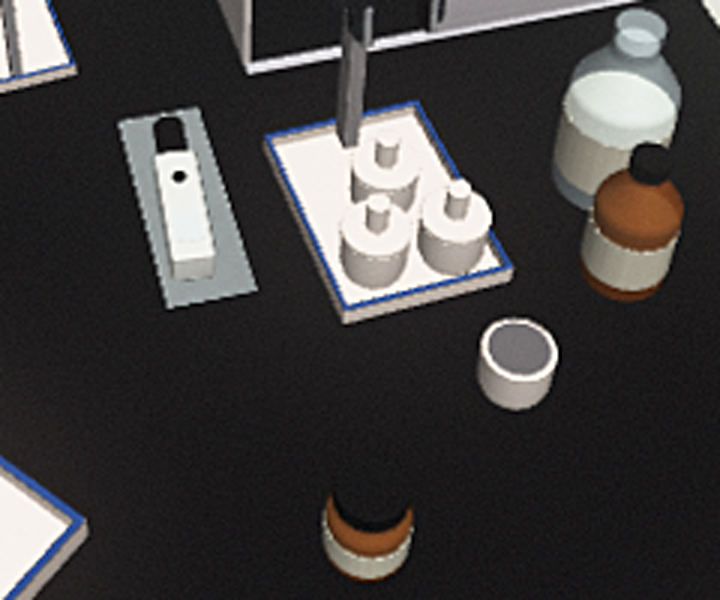

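View pics/t8.png

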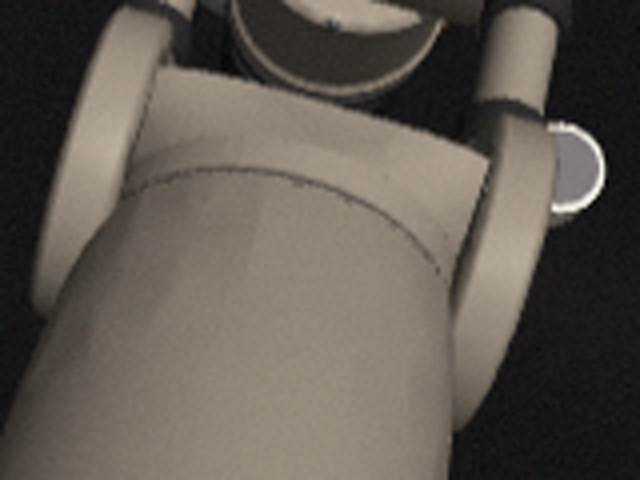

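```bash
python3 -m creep '[{"dx":2,"dy":0,"dz":0,"spin":0},{"dx":2.5,"dy":0,"dz":0,"spin":0},{"dx":1.5,"dy":0,"dz":0,"spin":0},{"dx":0,"dy":0,"dz":0,"spin":0},{"dx":0,"dy":0,"dz":0,"spin":0}]'
python3 - <<'E'
from h import *
st()
print(to(.579,-.0365,.115))
E
```

```text
time: 15.28
tool_pos: [0.5745, -0.0425, 0.1721]
ee_rot: [0.014, 0.677, 0.736, -0.01]
wrist_force: [0.4, 0.3, -1.0]
width: 0.493
t15.28 [ 0.5745 -0.0425  0.1721] w0.493 F [ 0.4  0.3 -1. ] zaxis,jaw [ 0.0076 -0.0331 -0.9994] 0.0839
[0.75 0.47 5.69]
```

```bash
python3 -m creep '[{"dx":0.6,"dy":0.5,"dz":0,"spin":0},{"dx":0,"dy":0,"dz":2,"spin":0},{"dx":0,"dy":0,"dz":2,"spin":0},{"dx":0,"dy":0,"dz":0.7,"spin":0},{"dx":0,"dy":0,"dz":0,"spin":0}]'
python3 - <<'E'
from h import *
st()
print(to(.579,-.0365,.115))
snap("side","s9",(300,150,500,310),4)
E
```

```text
time: 15.7
tool_pos: [0.58, -0.0393, 0.12]
ee_rot: [0.013, 0.678, 0.735, -0.011]
wrist_force: [0.1, -0.3, 0.5]
width: 0.489
t15.70 [ 0.58   -0.0393  0.12  ] w0.489 F [ 0.1 -0.3  0.5] zaxis,jaw [ 0.0043 -0.033  -0.9994] 0.081
[ 0.3  -0.08  0.49]
```

View pics/s9.png

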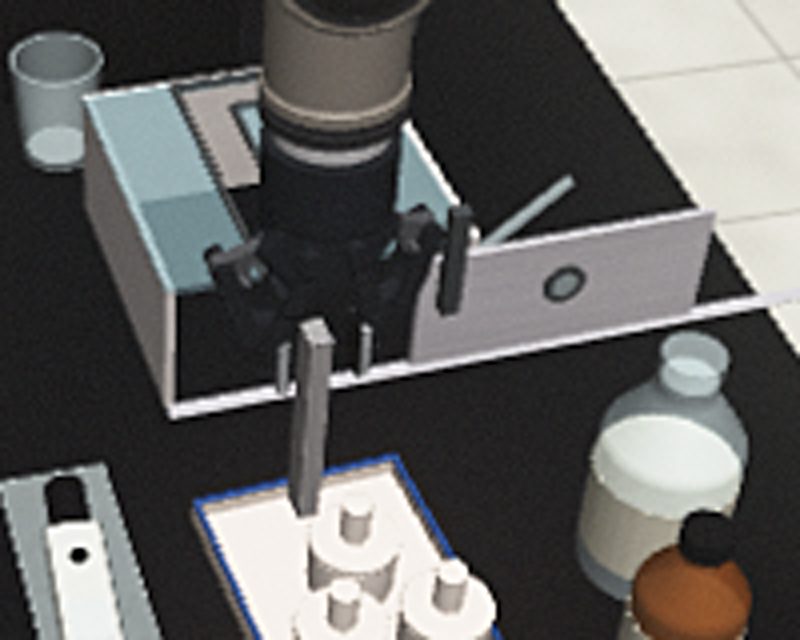

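```bash
python3 -m creep '[{"dx":0.3,"dy":-0.3,"dz":0.4,"spin":0},{"dx":0,"dy":0,"dz":0,"spin":0},{"dx":0,"dy":0,"dz":0,"spin":0},{"dx":0,"dy":0,"dz":0,"spin":0}]' 0.3 60
python3 - <<'E'
from h import *
from det import *
st()
snap("side","s10",(300,150,500,310),4)
for a in [(.598,.078),(.5868,.2714),(.6407,.2746)]:print(to(*a,.116))
E
```

```text
time: 16.08
tool_pos: [0.5778, -0.0374, 0.1179]
ee_rot: [0.014, 0.678, 0.735, -0.01]
wrist_force: [-0.3, -0.9, -4.9]
width: 0.158
t16.08 [ 0.5778 -0.0374  0.1179] w0.158 F [-0.3 -0.9 -4.9] zaxis,jaw [ 0.007  -0.0338 -0.9994] 0.0799
[11.34  2.93 -0.19]
[30.7   3.36 -0.85]
[30.59  8.76 -0.82]
```

View pics/s10.png

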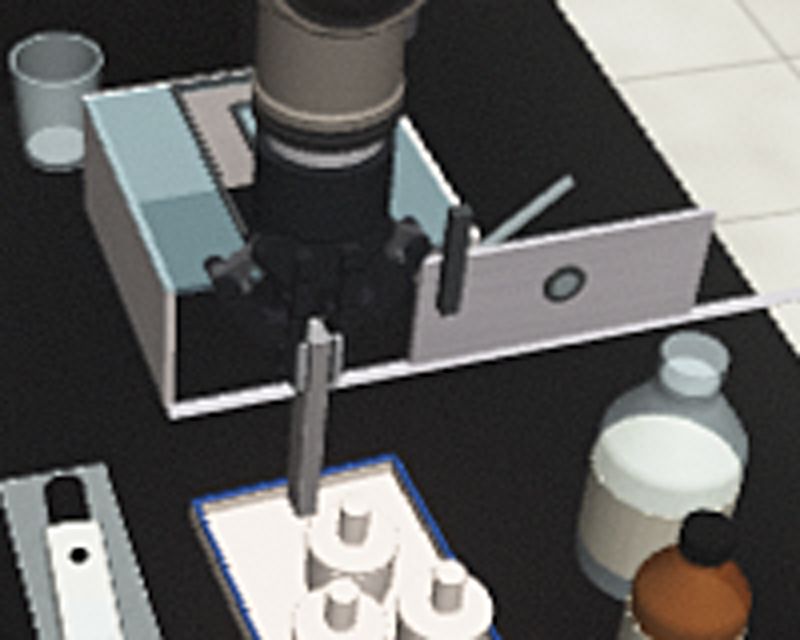

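```bash
python3 -m creep '[{"dx":0.5,"dy":0.1,"dz":0,"spin":0.005},{"dx":0.9,"dy":0.25,"dz":0,"spin":0.005},{"dx":1.1,"dy":0.3,"dz":0,"spin":0.005},{"dx":1.1,"dy":0.3,"dz":0,"spin":0.005},{"dx":1.1,"dy":0.3,"dz":0,"spin":0.005},{"dx":1.1,"dy":0.3,"dz":0,"spin":0.005},{"dx":0.8,"dy":0.2,"dz":0,"spin":0},{"dx":0.4,"dy":0.1,"dz":0,"spin":0},{"dx":0,"dy":0,"dz":0,"spin":0}]'
python3 - <<'E'
from h import *
from det import *
st()
snap("side","s11",(260,150,500,330),3)
for a in [(.5996,.05),(.5868,.2714),(.6407,.2746)]:print(to(*a,.116))
im=snap("top","t11",(170,100,430,260),3)
print(tray(im,box=(270,130,430,235)))
E
```

```text
time: 16.88
tool_pos: [0.5919, 0.0394, 0.1176]
ee_rot: [0.014, 0.691, 0.723, -0.011]
wrist_force: [0.6, -1.6, -1.6]
width: 0.161
t16.88 [0.5919 0.0394 0.1176] w0.161 F [ 0.6 -1.6 -1.6] zaxis,jaw [ 0.0053 -0.0353 -0.9994] 0.0452
[1.05 0.81 0.13]
[23.21  0.53 -0.65]
[23.29  5.93 -0.63]
(array([ 0.59769794, -0.07642053]), (138.20803833007812, 112.20256805419922), 1.2497103214263916)
```

View pics/s11.png

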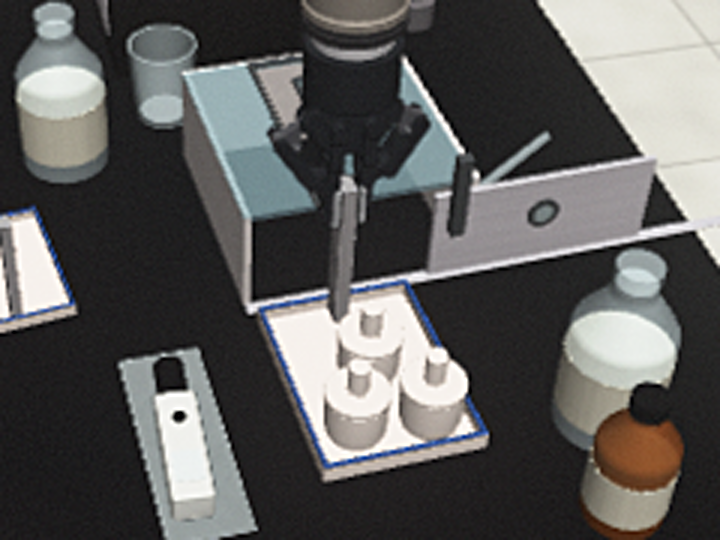

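View pics/t11.png

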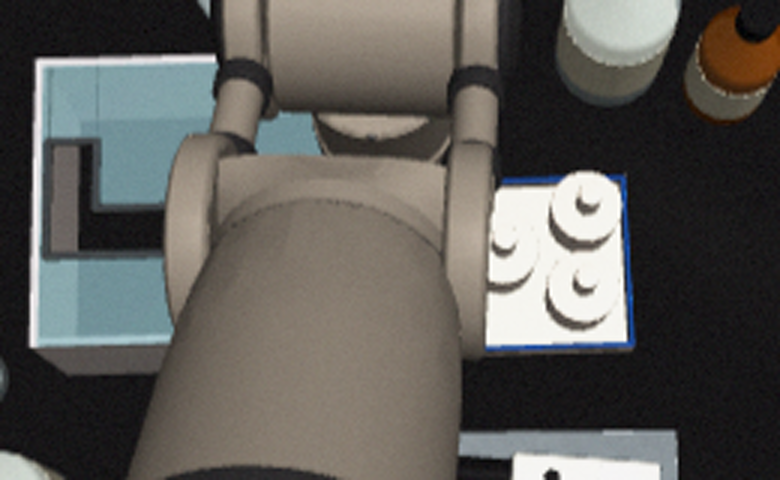

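```bash
python3 -m creep '[{"dx":0.1,"dy":0.4,"dz":0,"spin":-0.015},{"dx":0.2,"dy":0.5,"dz":0,"spin":-0.02},{"dx":0,"dy":0,"dz":0,"spin":-0.01},{"dx":0,"dy":0,"dz":0,"spin":0}]'
python3 - <<'E'
from h import *
from det import *
st()
for a in [(.5996,.05),(.5868,.2714),(.6407,.2746)]:print(to(*a,.116))
im=snap("top","t12",(170,100,430,260),3)
print(tray(im,box=(270,130,430,235)))
im=snap("side","s12",(260,150,500,330),3)
for u,v in[(261,311),(408,283),(487,436),(325,470)]:print(np.round(onz("side",(260+u/3,150+v/3),.019),4))
E
```

```text
time: 17.32
tool_pos: [0.6009, 0.0417, 0.1176]
ee_rot: [0.013, 0.674, 0.739, -0.011]
wrist_force: [-2.7, 1.1, 0.6]
width: 0.156
t17.32 [0.6009 0.0417 0.1176] w0.156 F [-2.7  1.1  0.6] zaxis,jaw [ 0.0039 -0.034  -0.9994] 0.0914
[ 0.84 -0.05  0.13]
[22.99  0.69 -0.63]
[22.82  6.09 -0.62]
(array([ 0.61143451, -0.06941886]), (137.76156616210938, 117.68621826171875), 5.365842342376709)
[0.5232 0.0452 0.019 ]
[0.6574 0.0519 0.019 ]
[ 0.6651 -0.1306  0.019 ]
[ 0.531  -0.1371  0.019 ]
```

View pics/s12.png

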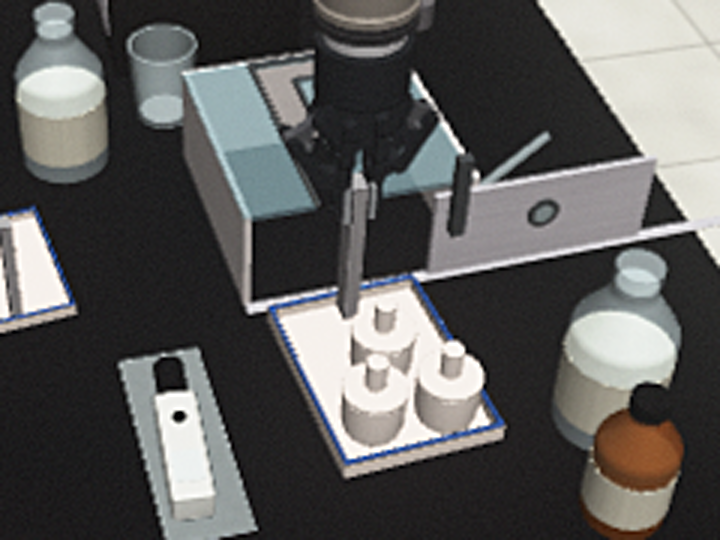

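```bash
python3 -m creep '[{"dx":0.3,"dy":0,"dz":0,"spin":0.015},{"dx":0.6,"dy":0,"dz":0,"spin":0.015},{"dx":0.9,"dy":0,"dz":0,"spin":0.003},{"dx":1.0,"dy":0,"dz":0,"spin":0},{"dx":1.0,"dy":0,"dz":0,"spin":0},{"dx":0.5,"dy":0,"dz":0,"spin":0},{"dx":0,"dy":0,"dz":0,"spin":0}]'
python3 - <<'E'
from h import *
from det import *
st()
s=robot.get_state()["tool_pos"];print("line x",.5915-.058*(s[1]-.1885))
for a in [(.5868,.2714),(.6407,.2746)]:print(to(*a,.116))
im=snap("side","s13",(260,150,500,330),3)
E
```

```text
time: 18.0
tool_pos: [0.6002, 0.0854, 0.1178]
ee_rot: [0.017, 0.687, 0.726, -0.01]
wrist_force: [0.3, -2.4, 0.8]
width: 0.154
t18.00 [0.6002 0.0854 0.1178] w0.154 F [ 0.3 -2.4  0.8] zaxis,jaw [ 0.0101 -0.0383 -0.9992] 0.0546
line x 0.5974810411290254
[18.64 -0.33 -0.54]
[18.67  5.07 -0.5 ]
```

View pics/s13.png

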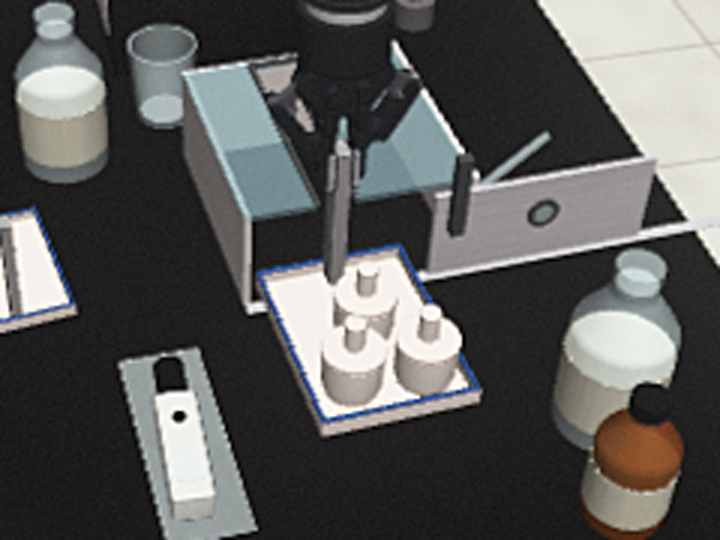

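```bash
python3 -m creep '[{"dx":0.5,"dy":-0.1,"dz":0,"spin":0},{"dx":0.9,"dy":-0.1,"dz":0,"spin":0},{"dx":1.1,"dy":-0.05,"dz":0,"spin":0},{"dx":1.2,"dy":0,"dz":0,"spin":0},{"dx":1.2,"dy":0,"dz":0,"spin":0},{"dx":1.2,"dy":0,"dz":0,"spin":0},{"dx":1.2,"dy":0,"dz":0,"spin":0},{"dx":1.2,"dy":0,"dz":0,"spin":0},{"dx":0.9,"dy":0,"dz":0,"spin":0},{"dx":0.5,"dy":0,"dz":0,"spin":0},{"dx":0,"dy":0,"dz":0,"spin":0}]'
python3 - <<'E'
from h import *
from det import *
st()
s=robot.get_state()["tool_pos"];print("line x",.5915-.058*(s[1]-.1885))
for a in [(.5868,.2714),(.6407,.2746)]:print(to(*a,.116))
im=snap("side","s14",(260,150,500,330),3)
E
```

```text
time: 18.97
tool_pos: [0.5932, 0.1917, 0.1182]
ee_rot: [0.021, 0.687, 0.726, -0.009]
wrist_force: [0.1, -2.0, 2.4]
width: 0.157
t18.97 [0.5932 0.1917 0.1182] w0.157 F [ 0.1 -2.   2.4] zaxis,jaw [ 0.018  -0.0422 -0.9989] 0.0556
line x 0.5913172654251645
[ 8.   -0.19 -0.13]
[ 8.02  5.2  -0.05]
```

View pics/s14.png

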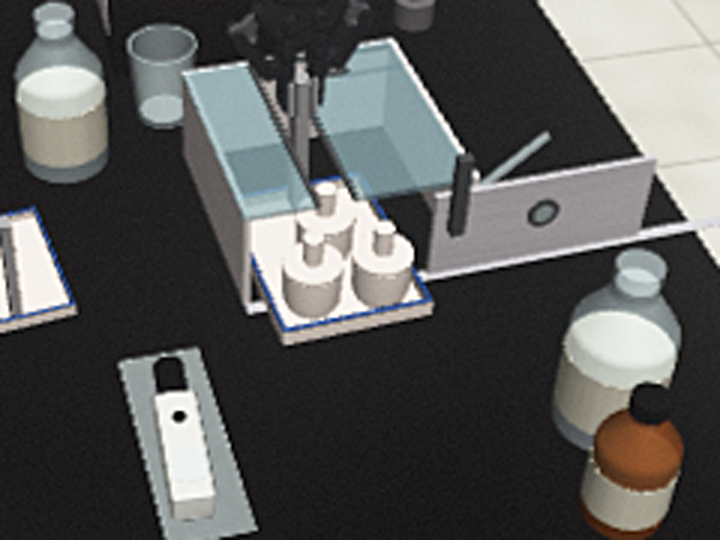

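```bash
python3 -m creep '[{"dx":0.5,"dy":-0.1,"dz":0,"spin":0},{"dx":0.9,"dy":-0.05,"dz":0,"spin":0},{"dx":1.2,"dy":0,"dz":0,"spin":0},{"dx":1.2,"dy":0,"dz":0,"spin":0},{"dx":1.2,"dy":0,"dz":0,"spin":0},{"dx":0.9,"dy":0,"dz":0,"spin":0},{"dx":0.4,"dy":0,"dz":0,"spin":0},{"dx":0,"dy":0,"dz":0,"spin":0}]'
python3 - <<'E'
from h import *
from det import *
st()
s=robot.get_state()["tool_pos"];print("line x",.5915-.058*(s[1]-.1885))
for a in [(.5868,.2714),(.6407,.2746)]:print(to(*a,.116))
im=snap("side","s15",(260,130,500,310),3)
E
```

```text
time: 19.68
tool_pos: [0.5903, 0.2494, 0.1184]
ee_rot: [0.025, 0.689, 0.724, -0.011]
wrist_force: [0.3, -2.3, 4.1]
width: 0.155
t19.68 [0.5903 0.2494 0.1184] w0.155 F [ 0.3 -2.3  4.1] zaxis,jaw [ 0.0213 -0.0496 -0.9985] 0.0503
line x 0.5879683610094009
[ 2.22 -0.24  0.12]
[2.28 5.15 0.22]
```

View pics/s15.png

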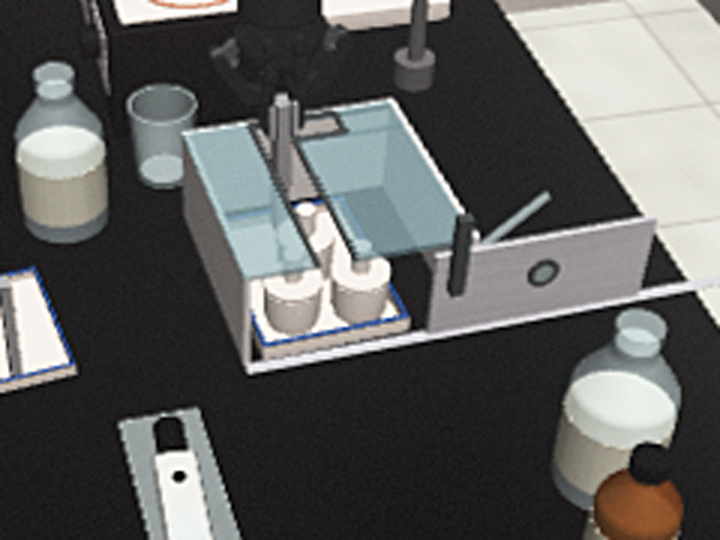

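```bash
python3 -m creep '[{"dx":0.6,"dy":-0.1,"dz":0,"spin":-0.005},{"dx":0.8,"dy":-0.05,"dz":0,"spin":0},{"dx":0.6,"dy":0,"dz":0,"spin":0},{"dx":0.3,"dy":0,"dz":0,"spin":0},{"dx":0,"dy":0,"dz":0,"spin":0}]'
python3 - <<'E'
from h import *
from det import *
st()
for a in [(.5868,.2714),(.6407,.2746)]:print(to(*a,.116))
im=snap("side","s16",(310,130,450,235),5)
im=snap("top","t16",(160,80,320,240),4)
E
```

```text
time: 20.15
tool_pos: [0.5889, 0.2677, 0.1184]
ee_rot: [0.027, 0.688, 0.725, -0.012]
wrist_force: [1.2, -2.0, 3.4]
width: 0.158
t20.15 [0.5889 0.2677 0.1184] w0.158 F [ 1.2 -2.   3.4] zaxis,jaw [ 0.0223 -0.0537 -0.9983] 0.0518
[ 0.4  -0.2   0.22]
[0.44 5.2  0.32]
```

View pics/s16.png

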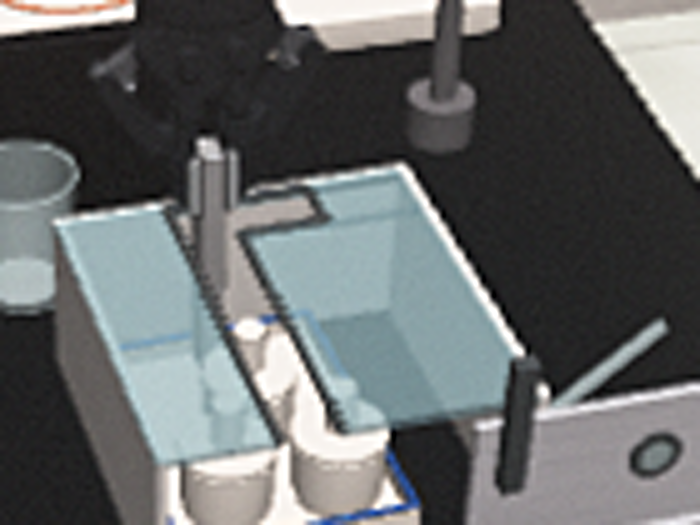

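View pics/t16.png

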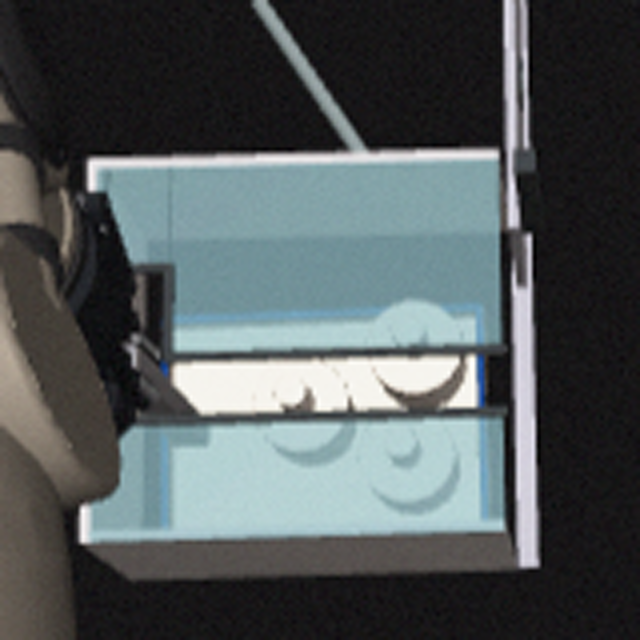

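```bash
python3 -m creep '[{"dx":0.4,"dy":0.1,"dz":0,"spin":0},{"dx":0.1,"dy":0.5,"dz":0,"spin":0},{"dx":0,"dy":0.8,"dz":0,"spin":0},{"dx":0,"dy":0.9,"dz":0,"spin":0},{"dx":0,"dy":0.9,"dz":0,"spin":0},{"dx":0,"dy":0.7,"dz":0,"spin":0},{"dx":0,"dy":0.4,"dz":0,"spin":0},{"dx":0,"dy":0,"dz":0,"spin":0}]'
python3 - <<'E'
from h import *
from det import *
st()
for a in [(.5868,.2714),(.6407,.2746)]:print(to(*a,.116))
im=snap("side","s17",(310,130,450,235),5)
E
```

```text
time: 20.92
tool_pos: [0.6275, 0.2763, 0.1176]
ee_rot: [0.018, 0.69, 0.723, -0.016]
wrist_force: [-3.5, -2.3, 5.9]
width: 0.152
t20.92 [0.6275 0.2763 0.1176] w0.152 F [-3.5 -2.3  5.9] zaxis,jaw [ 0.004  -0.049  -0.9988] 0.047
[-0.29 -4.09  0.17]
[-0.22  1.31  0.17]
```

View pics/s17.png

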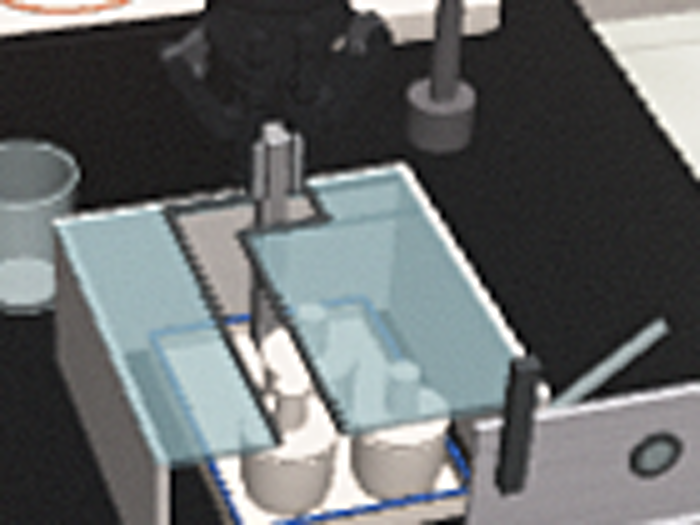

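```bash
python3 -m creep '[{"dx":-0.2,"dy":0.5,"dz":0,"spin":-0.01},{"dx":0,"dy":0.6,"dz":0,"spin":0},{"dx":0,"dy":0.4,"dz":0,"spin":0},{"dx":0,"dy":0,"dz":0,"spin":0}]'
python3 - <<'E'
from h import *
st()
for a in [(.6407,.2746)]:print(to(*a,.116))
E
python3 -m creep '[{"dx":0,"dy":0.4,"dz":0,"spin":0},{"dx":0,"dy":0.3,"dz":0,"spin":0},{"dx":0,"dy":0,"dz":0,"spin":0}]'
python3 - <<'E'
from h import *
st()
for a in [(.6407,.2746)]:print(to(*a,.116))
im=snap("side","s18",(310,130,450,235),5)
im=snap("top","t18",(160,80,320,240),4)
E
```

```text
time: 21.3
tool_pos: [0.6437, 0.2763, 0.1176]
ee_rot: [0.017, 0.687, 0.726, -0.016]
wrist_force: [-3.3, -2.7, 4.7]
width: 0.158
t21.30 [0.6437 0.2763 0.1176] w0.158 F [-3.3 -2.7  4.7] zaxis,jaw [ 0.0026 -0.0461 -0.9989] 0.0561
[-0.15 -0.31  0.16]
time: 21.55
tool_pos: [0.6463, 0.2768, 0.1183]
ee_rot: [0.012, 0.688, 0.726, -0.021]
wrist_force: [-1.0, -1.8, 0.9]
width: 0.156
t21.55 [0.6463 0.2768 0.1183] w0.156 F [-1.  -1.8  0.9] zaxis,jaw [-0.0107 -0.0475 -0.9988] 0.0536
[-0.18 -0.57  0.24]
```

View pics/s18.png

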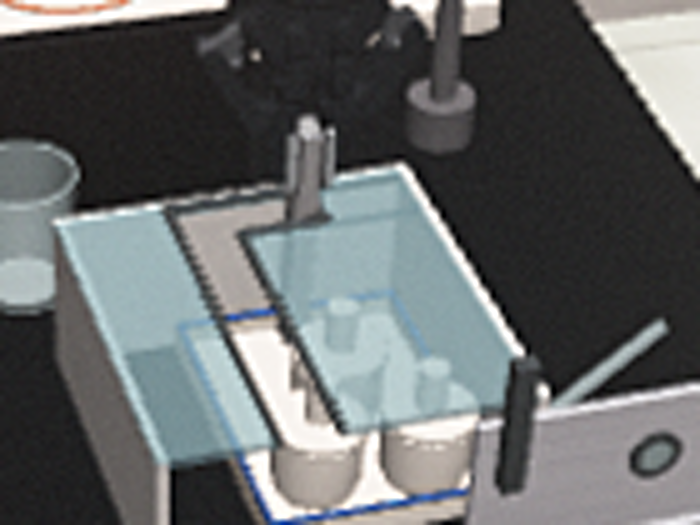

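View pics/t18.png

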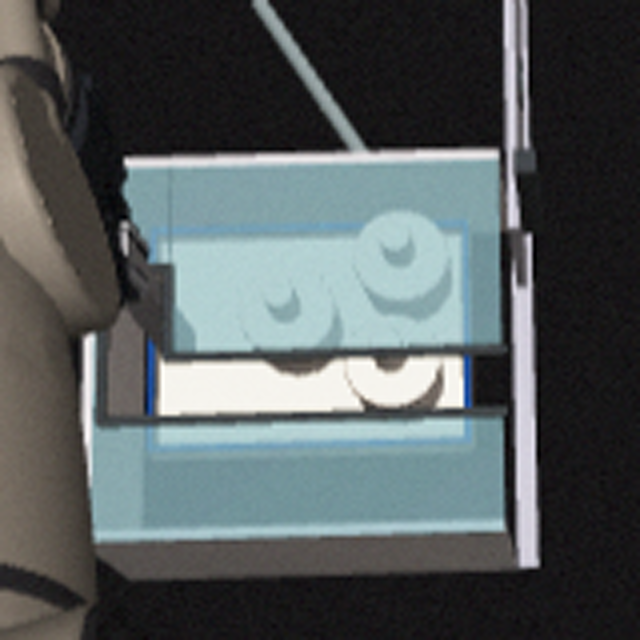

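```bash
python3 -m creep '[{"dx":0,"dy":0,"dz":0,"spin":0},{"dx":0,"dy":0,"dz":0,"spin":0},{"dx":0,"dy":0,"dz":0,"spin":0},{"dx":0,"dy":0,"dz":-1.5,"spin":0},{"dx":0,"dy":0,"dz":-2.5,"spin":0},{"dx":0,"dy":0,"dz":-2.5,"spin":0},{"dx":0,"dy":0,"dz":0,"spin":0}]' 4.2
python3 - <<'E'
from h import *
st()
for a in [(.7036,.0695)]:print(to(*a,.17))
im=snap("side","s19",(260,130,500,310),3)
im=snap("top","t19",(160,80,320,240),4)
E
```

```text
time: 22.23
tool_pos: [0.6491, 0.2797, 0.1793]
ee_rot: [0.013, 0.688, 0.726, -0.022]
wrist_force: [0.4, 0.2, 1.5]
width: 0.49
t22.23 [0.6491 0.2797 0.1793] w0.490 F [0.4 0.2 1.5] zaxis,jaw [-0.0114 -0.0499 -0.9987] 0.0537
[-21.21   4.33   1.92]
```

View pics/s19.png

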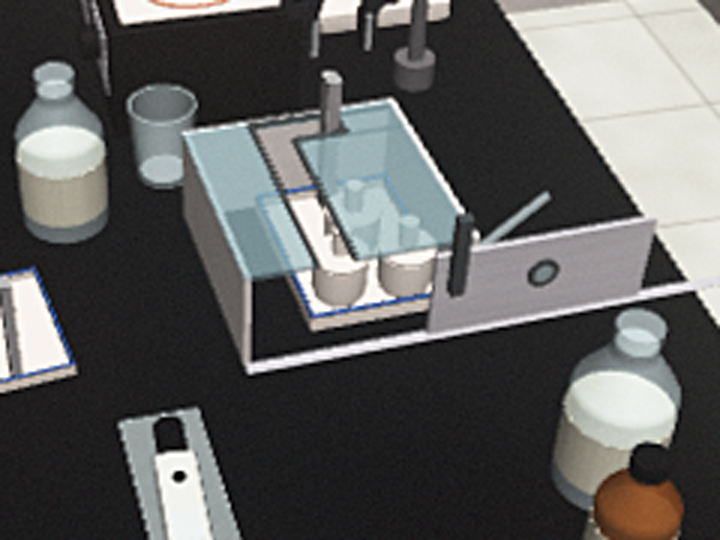

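```bash
python3 -m creep '[{"dx":-3.4,"dy":0.7,"dz":0,"spin":0},{"dx":-3.4,"dy":0.7,"dz":0,"spin":0},{"dx":-3.4,"dy":0.7,"dz":0,"spin":0},{"dx":-3.4,"dy":0.7,"dz":0,"spin":0},{"dx":-3.4,"dy":0.7,"dz":0,"spin":0},{"dx":-3,"dy":0.6,"dz":0,"spin":0},{"dx":-0.8,"dy":0.3,"dz":0,"spin":0},{"dx":0,"dy":0,"dz":0,"spin":0}]'
python3 - <<'E'
from h import *
st()
for a in [(.7036,.0695)]:print(to(*a,.11))
im=snap("side","s20",(310,130,510,290),4)
im=snap("top","t20",(160,80,320,240),4)
print(onz("side",(369.7,155.3),.155))
E
```

```text
time: 23.0
tool_pos: [0.701, 0.067, 0.1691]
ee_rot: [0.006, 0.685, 0.728, -0.031]
wrist_force: [-0.1, -0.3, -0.5]
width: 0.49
t23.00 [0.701  0.067  0.1691] w0.490 F [-0.1 -0.3 -0.5] zaxis,jaw [-0.0343 -0.054  -0.998 ] 0.0592
[0.54 0.5  5.88]
[0.64056988 0.27665128 0.155     ]
```

View pics/s20.png

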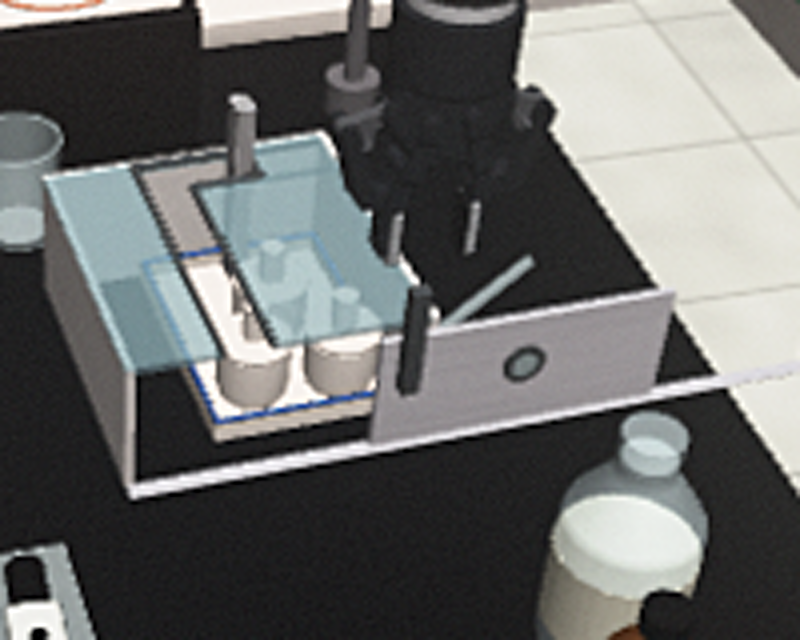

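View pics/t20.png

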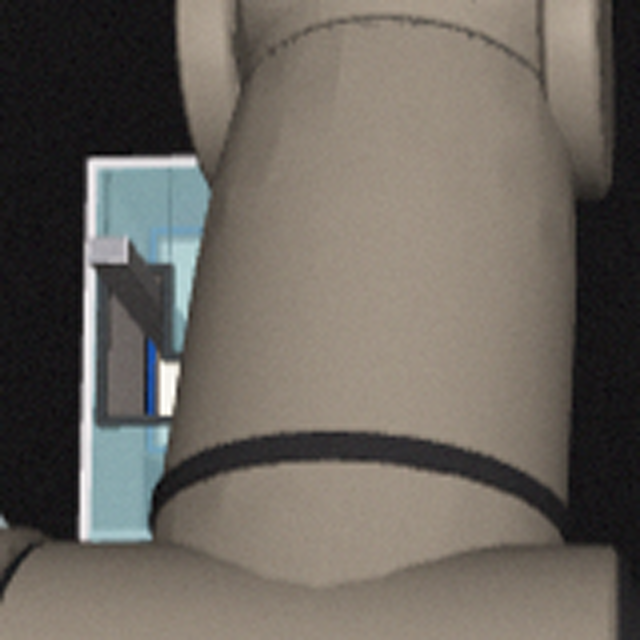

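```bash
python3 -m creep '[{"dx":0.5,"dy":0.4,"dz":0,"spin":0},{"dx":0,"dy":0,"dz":1.5,"spin":0},{"dx":0,"dy":0,"dz":2,"spin":0},{"dx":0,"dy":0,"dz":1,"spin":0},{"dx":0,"dy":0,"dz":0,"spin":0}]'
python3 - <<'E'
from h import *
st()
for a in [(.7036,.0695)]:print(to(*a,.11))
im=snap("side","s21",(310,130,510,290),4)
print(tri((369.7,155.3),(187.5,142.5)))
E
```

```text
time: 23.52
tool_pos: [0.702, 0.0834, 0.1223]
ee_rot: [0.005, 0.681, 0.732, -0.03]
wrist_force: [-0.7, 1.0, -0.4]
width: 0.493
t23.52 [0.702  0.0834 0.1223] w0.493 F [-0.7  1.  -0.4] zaxis,jaw [-0.033  -0.0513 -0.9981] 0.0712
[-1.34  0.11  1.29]
(array([0.64140016, 0.27610309, 0.1557108 ]), np.float64(0.0021023999336325866))
```

View pics/s21.png

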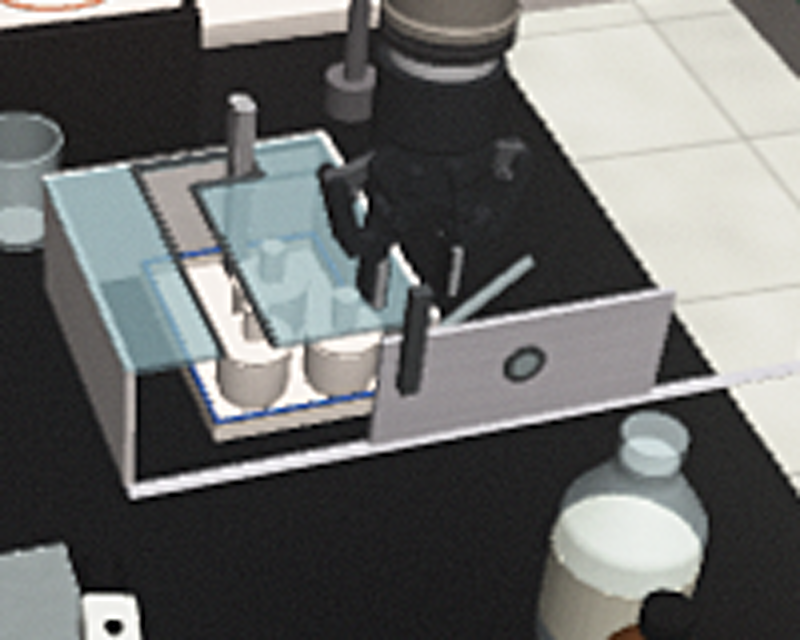

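```bash
python3 -m creep '[{"dx":-0.9,"dy":0.1,"dz":0,"spin":0},{"dx":-0.2,"dy":0,"dz":0,"spin":0},{"dx":0,"dy":0,"dz":0,"spin":0}]'
python3 - <<'E'
from h import *
st()
for a in [(.7036,.0695)]:print(to(*a,.11))
E
```

```text
time: 23.82
tool_pos: [0.705, 0.0744, 0.1259]
ee_rot: [0.007, 0.68, 0.733, -0.029]
wrist_force: [-0.9, -1.3, -0.2]
width: 0.495
t23.82 [0.705  0.0744 0.1259] w0.495 F [-0.9 -1.3 -0.2] zaxis,jaw [-0.0292 -0.0511 -0.9983] 0.0748
[-0.4  -0.12  1.62]
```

```bash
python3 -m creep '[{"dx":-0.4,"dy":-0.1,"dz":0.5,"spin":0.008},{"dx":-0.1,"dy":0,"dz":1,"spin":0.008},{"dx":0,"dy":0,"dz":0,"spin":0}]'
python3 - <<'E'
from h import *
st()
for a in [(.7036,.0695)]:print(to(*a,.11))
im=snap("side","s22",(310,130,510,290),4)
E
```

```text
time: 24.07
tool_pos: [0.7051, 0.0673, 0.1126]
ee_rot: [0.009, 0.686, 0.727, -0.027]
wrist_force: [-0.6, 0.0, -1.0]
width: 0.491
t24.07 [0.7051 0.0673 0.1126] w0.491 F [-0.6  0.  -1. ] zaxis,jaw [-0.0248 -0.0511 -0.9984] 0.0562
[ 0.24 -0.13  0.25]
```

View pics/s22.png

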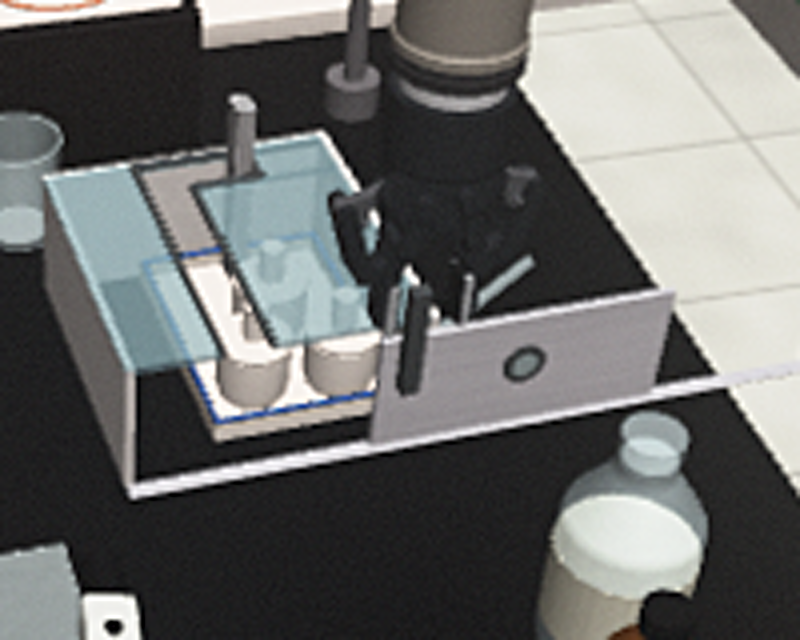

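```bash
python3 -m creep '[{"dx":0.2,"dy":-0.3,"dz":0.1,"spin":0},{"dx":0,"dy":-0.2,"dz":0,"spin":0},{"dx":0,"dy":-0.5,"dz":0,"spin":0},{"dx":0,"dy":-1,"dz":0,"spin":0},{"dx":0,"dy":-1.3,"dz":0,"spin":0},{"dx":0,"dy":-1.5,"dz":0,"spin":0},{"dx":0,"dy":-1.5,"dz":0,"spin":0}]' 2.3
python3 - <<'E'
from h import *
st()
C=np.array([.6165,.190])
for yc in(-.1205,):
  e=C+[-.085*np.cos(.058)-yc*np.sin(.058),-.085*np.sin(.058)+yc*np.cos(.058)];print(e,to(*e,.11))
im=snap("side","s23",(310,130,510,290),4)
E
```

```text
time: 24.7
tool_pos: [0.6431, 0.0659, 0.1135]
ee_rot: [0.012, 0.686, 0.727, -0.023]
wrist_force: [3.0, -0.0, -2.1]
width: 0.268
t24.70 [0.6431 0.0659 0.1135] w0.268 F [ 3.  -0.  -2.1] zaxis,jaw [-0.0149 -0.0505 -0.9986] 0.0565
[0.53862801 0.06477539] [  0.51 -10.43   0.51]
```

View pics/s23.png

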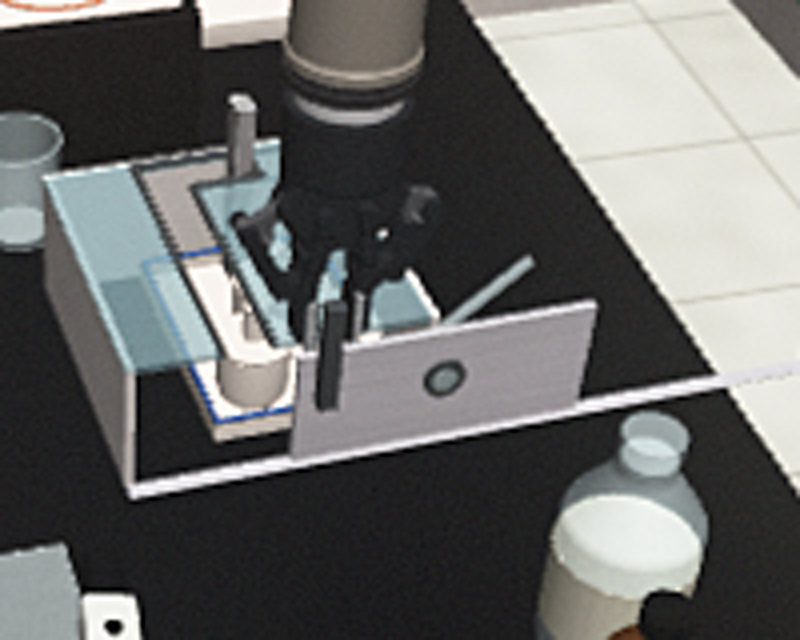

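```bash
python3 -m creep '[{"dx":0,"dy":-1,"dz":0,"spin":0},{"dx":0,"dy":-1.3,"dz":0,"spin":0},{"dx":0,"dy":-1.5,"dz":0,"spin":0},{"dx":0,"dy":-1.5,"dz":0,"spin":0},{"dx":0,"dy":-1.3,"dz":0,"spin":0},{"dx":0,"dy":-1,"dz":0,"spin":0},{"dx":0,"dy":-0.8,"dz":0,"spin":0},{"dx":0,"dy":-0.5,"dz":0,"spin":0}]'
python3 - <<'E'
from h import *
st()
print(to(.5386,.0648,.11))
im=snap("side","s24",(310,130,510,290),4)
E
```

```text
time: 25.42
tool_pos: [0.5521, 0.0617, 0.1179]
ee_rot: [0.016, 0.686, 0.727, -0.02]
wrist_force: [1.5, 0.0, -1.4]
width: 0.269
t25.42 [0.5521 0.0617 0.1179] w0.269 F [ 1.5  0.  -1.4] zaxis,jaw [-0.0044 -0.0499 -0.9987] 0.058
[ 0.42 -1.32  0.78]
```

View pics/s24.png

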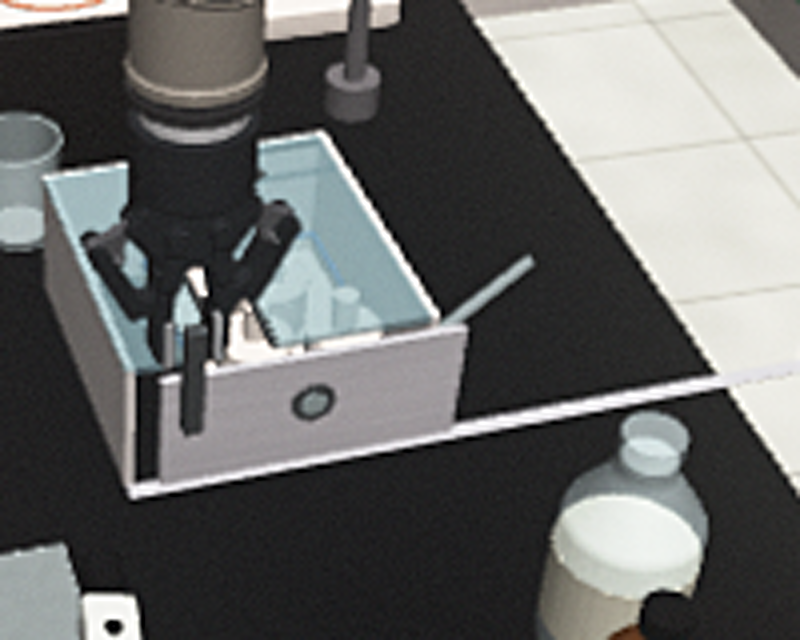

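```bash
python3 -m creep '[{"dx":0.1,"dy":-0.6,"dz":0.3,"spin":0},{"dx":0.1,"dy":-0.6,"dz":0.2,"spin":0},{"dx":0,"dy":-0.5,"dz":0,"spin":0},{"dx":0,"dy":-0.3,"dz":0,"spin":0}]'
python3 - <<'E'
from h import *
st()
E
python3 -m creep '[{"dx":0,"dy":-0.4,"dz":0,"spin":0},{"dx":0,"dy":-0.4,"dz":0,"spin":0}]'
python3 - <<'E'
from h import *
st()
print(to(.5386,.0648,.11))
im=snap("side","s25",(310,130,510,290),4)
E
```

```text
time: 25.8
tool_pos: [0.5333, 0.0625, 0.114]
ee_rot: [0.018, 0.686, 0.727, -0.017]
wrist_force: [14.6, 0.5, -10.4]
width: 0.269
t25.80 [0.5333 0.0625 0.114 ] w0.269 F [ 14.6   0.5 -10.4] zaxis,jaw [ 0.0021 -0.05   -0.9987] 0.0583
time: 25.97
tool_pos: [0.5335, 0.0624, 0.1141]
ee_rot: [0.025, 0.686, 0.727, -0.01]
wrist_force: [18.9, 2.5, -14.6]
width: 0.274
t25.97 [0.5335 0.0624 0.1141] w0.274 F [ 18.9   2.5 -14.6] zaxis,jaw [ 0.0222 -0.0483 -0.9986] 0.0583
[0.23 0.51 0.41]
```

View pics/s25.png

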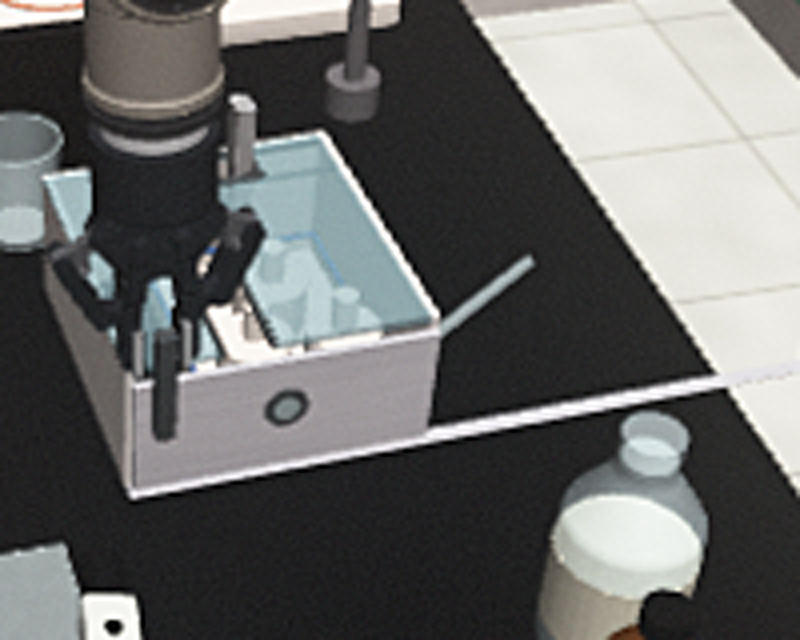

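```bash
python3 -m creep '[{"dx":0,"dy":0.2,"dz":0,"spin":0},{"dx":0,"dy":0,"dz":0,"spin":0},{"dx":0,"dy":0,"dz":-2,"spin":0},{"dx":0,"dy":0,"dz":-3,"spin":0},{"dx":0,"dy":-1.5,"dz":-2,"spin":0},{"dx":0,"dy":-3,"dz":0,"spin":0},{"dx":0,"dy":-3,"dz":0,"spin":0},{"dx":0,"dy":-2,"dz":0,"spin":0},{"dx":0,"dy":0,"dz":0,"spin":0}]' 4.5
python3 - <<'E'
from h import *
st()
im=snap("side","s26")
im=snap("top","t26")
E
```

```text
time: 26.77
tool_pos: [0.4299, 0.0604, 0.1822]
ee_rot: [0.019, 0.686, 0.727, -0.015]
wrist_force: [0.7, 0.3, -0.5]
width: 0.521
t26.77 [0.4299 0.0604 0.1822] w0.521 F [ 0.7  0.3 -0.5] zaxis,jaw [ 0.0069 -0.0484 -0.9988] 0.0581
```

View pics/s26.png

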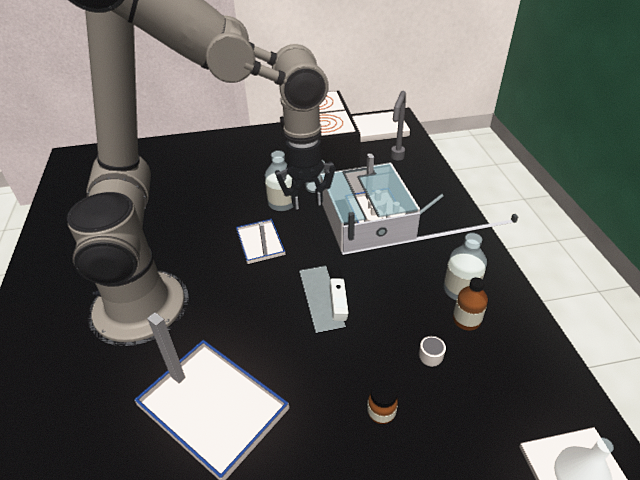

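View pics/t26.png

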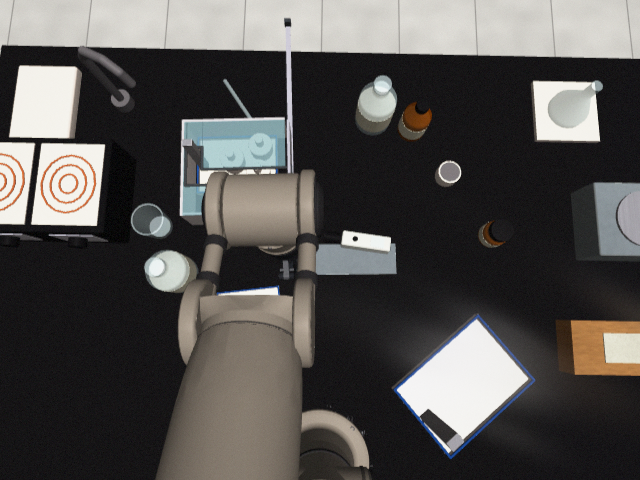

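Run:
```python
import cv2
a=cv2.imread("pics/top0.png");b=cv2.imread("pics/t26.png");c=cv2.imread("pics/s26.png")
cv2.imwrite("pics/z1.png",cv2.resize(b[220:285,305:405],None,fx=7,fy=7,interpolation=2))
cv2.imwrite("pics/z2.png",cv2.resize(c[255:340,290:370],None,fx=7,fy=7,interpolation=2))
```

```text
(no output)
```

View pics/z1.png

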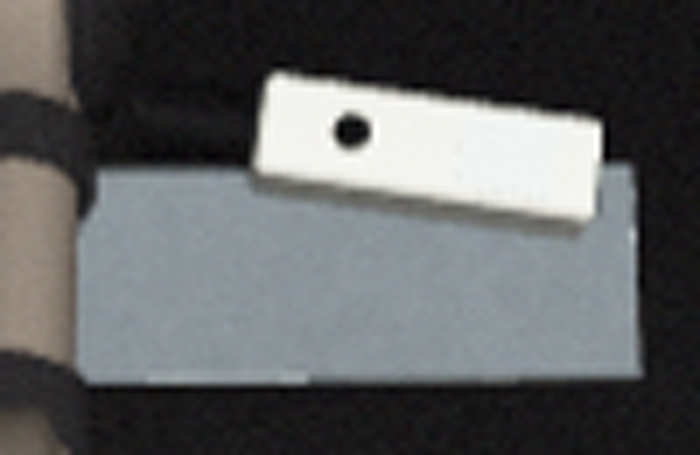

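View pics/z2.png

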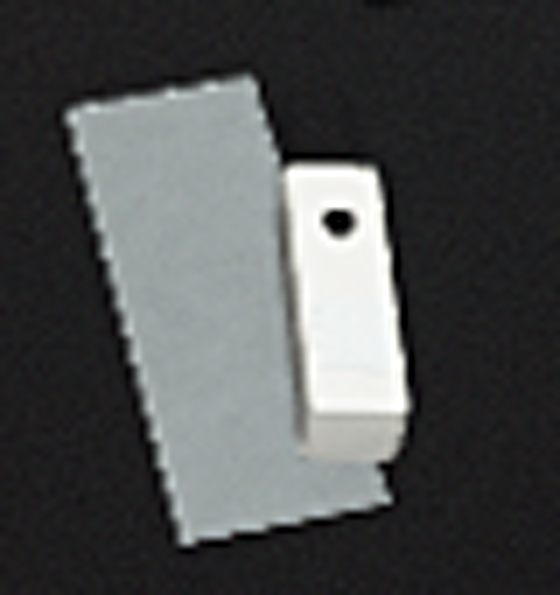

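Run:
```python
from h import *
t=lambda p:(305+p[0]/7,220+p[1]/7)
s=lambda p:(290+p[0]/7,255+p[1]/7)
P={}
for n,a,b in[("f+",(378,165),(272,75)),("f-",(285,165),(255,175)),("b+",(408,412),(602,118)),("b-",(310,412),(590,220)),("dot",(339,222),(352,131))]:
    X,g=tri(s(a),t(b));P[n]=X;print(n,np.round(X,4),round(g,4))
print("axis",np.arctan2(*( (P["f+"]+P["f-"]-P["b+"]-P["b-"])[[1,0]])), "mid",(P["f+"]+P["f-"]+P["b+"]+P["b-"])/4)
for p in[(65,112),(255,75),(390,502),(182,545)]:print("mat",np.round(onz("side",s(p),.003),4))
for p in[(636,165),(640,378)]:print("matT",np.round(onz("top",t(p),.003),4))
st()
```

```text
f+ [ 0.4926 -0.0485  0.0299] 0.0015
f- [ 0.4603 -0.0432  0.0317] 0.0024
b+ [ 0.4797 -0.1545  0.0274] 0.0016
b- [ 0.4471 -0.1499  0.0301] 0.0002
dot [ 0.4738 -0.0739  0.0328] 0.0001
axis 1.4483449623523663 mid [ 0.46994079 -0.09902907  0.02978577]
mat [0.394  0.0256 0.003 ]
mat [0.4653 0.0293 0.003 ]
mat [ 0.4694 -0.1705  0.003 ]
mat [ 0.3998 -0.1732  0.003 ]
matT [ 0.4693 -0.1698  0.003 ]
matT [ 0.3995 -0.1703  0.003 ]
t26.87 [0.4336 0.0603 0.1826] w0.524 F [1.4 0.  0.4] zaxis,jaw [ 0.0109 -0.0483 -0.9988] 0.058
```

```bash
python3 -m creep '[{"dx":-2.5,"dy":0.5,"dz":0.5,"spin":0.04},{"dx":-3,"dy":0.5,"dz":1.5,"spin":0.04},{"dx":-3,"dy":0.5,"dz":1.5,"spin":0.04},{"dx":-3,"dy":0.5,"dz":1.5,"spin":0.04},{"dx":-2,"dy":0.5,"dz":1.5,"spin":0.02},{"dx":-0.5,"dy":0.2,"dz":0.5,"spin":0},{"dx":0,"dy":0,"dz":0,"spin":0},{"dx":0,"dy":0,"dz":0,"spin":0}]' 5.5
python3 - <<'E'
from h import *
st()
print(to(.471,-.091,.06))
print("port",onz("side",(382,232),.055))
snap("top","t27",(300,200,410,300),6);snap("side","s27",(280,235,380,345),5)
E
```

```text
time: 27.53
tool_pos: [0.4671, -0.0899, 0.1171]
ee_rot: [0.023, 0.751, 0.66, -0.01]
wrist_force: [0.0, -0.1, 0.9]
width: 0.645
t27.53 [ 0.4671 -0.0899  0.1171] w0.645 F [ 0.  -0.1  0.9] zaxis,jaw [ 0.016  -0.0474 -0.9988] -0.1272
[0.2  0.28 5.71]
port [0.62166682 0.06852303 0.055     ]
```

View pics/s27.png

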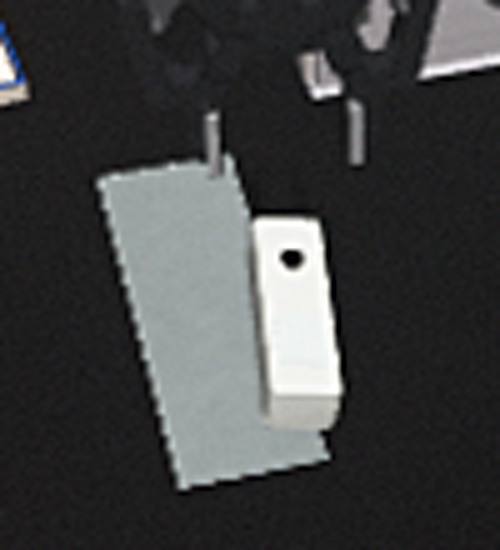

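```bash
python3 -m creep '[{"dx":0.15,"dy":0.25,"dz":1.5,"spin":0},{"dx":0,"dy":0,"dz":2.5,"spin":0},{"dx":0,"dy":0,"dz":2.5,"spin":0},{"dx":0,"dy":0,"dz":1,"spin":0},{"dx":0,"dy":0,"dz":0,"spin":0}]'
python3 - <<'E'
from h import *
st()
print(to(.471,-.091,.006))
E
```

```text
time: 28.05
tool_pos: [0.4756, -0.0866, 0.0455]
ee_rot: [0.028, 0.747, 0.664, -0.006]
wrist_force: [-1.0, 0.7, -0.2]
width: 0.647
t28.05 [ 0.4756 -0.0866  0.0455] w0.647 F [-1.   0.7 -0.2] zaxis,jaw [ 0.0286 -0.0502 -0.9983] -0.1158
[-0.3  -0.54  3.95]
```

```bash
python3 -m creep '[{"dx":-0.3,"dy":-0.5,"dz":0.2,"spin":0.006},{"dx":0,"dy":0,"dz":0.5,"spin":0},{"dx":0,"dy":0,"dz":0,"spin":0}]'
python3 - <<'E'
from h import *
st()
print(to(.471,-.091,.006))
snap("side","s28",(280,235,380,345),5)
E
```

```text
time: 28.3
tool_pos: [0.4712, -0.0875, 0.0402]
ee_rot: [0.029, 0.748, 0.663, -0.005]
wrist_force: [-0.5, -0.3, -0.8]
width: 0.641
t28.30 [ 0.4712 -0.0875  0.0402] w0.641 F [-0.5 -0.3 -0.8] zaxis,jaw [ 0.0314 -0.0508 -0.9982] -0.1182
[-0.19 -0.1   3.43]
```

View pics/s28.png

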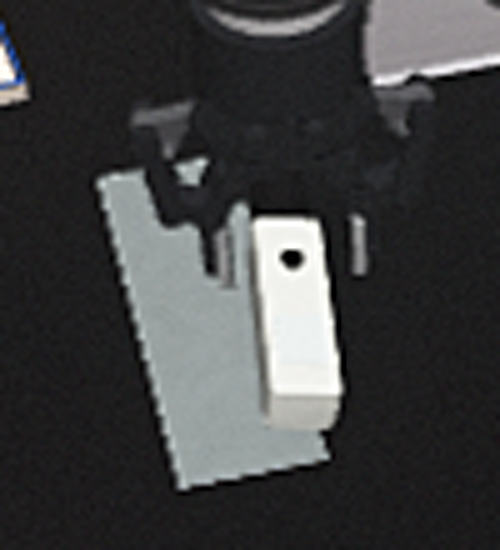

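```bash
python3 -m creep '[{"dx":-0.15,"dy":-0.1,"dz":1.2,"spin":0},{"dx":0,"dy":0,"dz":1.2,"spin":0},{"dx":0,"dy":0,"dz":0.5,"spin":0},{"dx":0,"dy":0,"dz":0,"spin":0}]'
python3 - <<'E'
from h import *
st()
print(to(.471,-.091,.006))
E
```

```text
time: 28.68
tool_pos: [0.4738, -0.0911, 0.0144]
ee_rot: [0.033, 0.747, 0.664, -0.003]
wrist_force: [-0.5, -0.0, -0.6]
width: 0.645
t28.68 [ 0.4738 -0.0911  0.0144] w0.645 F [-0.5 -0.  -0.6] zaxis,jaw [ 0.0393 -0.0534 -0.9978] -0.1177
[ 0.02 -0.32  0.83]
```

```bash
python3 -m creep '[{"dx":0,"dy":-0.3,"dz":0.6,"spin":0},{"dx":0,"dy":0,"dz":0,"spin":0}]'; python3 -m creep '[{"dx":0,"dy":0,"dz":0.1,"spin":0},{"dx":0,"dy":0,"dz":0,"spin":0},{"dx":0,"dy":0,"dz":0,"spin":0},{"dx":0,"dy":0,"dz":0,"spin":0}]' 2.5 50
python3 - <<'E'
from h import *
st()
snap("side","s29",(280,235,380,345),5)
E
```

```text
time: 28.85
tool_pos: [0.4715, -0.0912, 0.0089]
ee_rot: [0.034, 0.747, 0.664, -0.003]
wrist_force: [-0.2, 0.3, -0.4]
width: 0.647
time: 29.18
tool_pos: [0.472, -0.0915, 0.0089]
ee_rot: [0.034, 0.747, 0.663, -0.002]
wrist_force: [0.2, 0.5, -0.9]
width: 0.414
t29.18 [ 0.472  -0.0915  0.0089] w0.414 F [ 0.2  0.5 -0.9] zaxis,jaw [ 0.0424 -0.0544 -0.9976] -0.1178
```

View pics/s29.png

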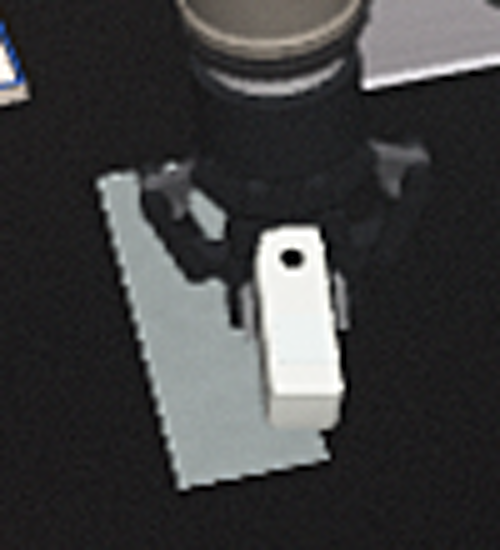

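```bash
python3 - <<'E'
from h import *
s=robot.get_state()
n=np.array([.4812,-.0047,.0165]);np.save("nose_rel.npy",R(s).T@(n-s["tool_pos"]));ax=np.array([np.cos(1.453),np.sin(1.453),0.]);np.save("ax_rel.npy",R(s).T@ax)
print(np.load("nose_rel.npy"),np.load("ax_rel.npy"))
E
python3 -m creep '[{"dx":0,"dy":0,"dz":-1,"spin":0},{"dx":0,"dy":0,"dz":-2,"spin":0},{"dx":0,"dy":0,"dz":-2,"spin":0},{"dx":0,"dy":0,"dz":-1,"spin":0},{"dx":0,"dy":0,"dz":0,"spin":0}]'
python3 - <<'E'
from h import *
st();s=robot.get_state()
n=s["tool_pos"]+R(s)@np.load("nose_rel.npy");print(n,R(s)@np.load("ax_rel.npy"))
snap("side","s30",(280,235,380,345),5)
E
```

```text
[ 0.08676629 -0.00075048 -0.01189516] [ 9.98792800e-01  2.92731234e-05 -4.91217075e-02]
time: 29.65
tool_pos: [0.4682, -0.0875, 0.0723]
ee_rot: [0.033, 0.747, 0.663, -0.003]
wrist_force: [0.3, 0.7, -2.1]
width: 0.413
t29.65 [ 0.4682 -0.0875  0.0723] w0.413 F [ 0.3  0.7 -2.1] zaxis,jaw [ 0.0389 -0.0531 -0.9978] -0.1178
[ 0.47733403 -0.00074742  0.07995699] [0.11753636 0.99306807 0.00100998]
```

View pics/s30.png

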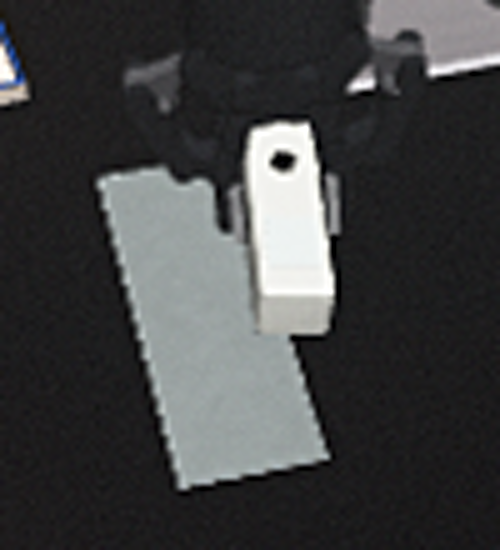

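```bash
python3 -m creep '[{"dx":0,"dy":1.5,"dz":0,"spin":-0.03},{"dx":0,"dy":2.2,"dz":0,"spin":-0.03},{"dx":0,"dy":2.4,"dz":0,"spin":-0.03},{"dx":0,"dy":2.4,"dz":0,"spin":-0.03},{"dx":0,"dy":2.4,"dz":0,"spin":-0.03},{"dx":0,"dy":2,"dz":0,"spin":-0.026},{"dx":0,"dy":1,"dz":0,"spin":0},{"dx":0,"dy":0,"dz":0,"spin":0},{"dx":0,"dy":0,"dz":0,"spin":0}]'
cat >> h.py <<'E'
def nose(port=(.6226,.069,.055),yaw=.058):
    st();s=robot.get_state();r=R(s)
    n=s["tool_pos"]+r@np.load("nose_rel.npy");a=r@np.load("ax_rel.npy")
    out=np.array([np.sin(yaw),-np.cos(yaw),0]);p=np.array(port)
    print("nose",np.round(n,4),"axis yaw-target %.4f pitch %.4f"%(np.arctan2(a[1],a[0])-np.pi/2-yaw,a[2]),"dist %.4f"%((n-p)@out),
      "hits (along cover x, z) mm",np.round([ (n+a*((p-n)@-out)/(a@-out)-p)@[np.cos(yaw),np.sin(yaw),0]*1000,(n+a*((p-n)@-out)/(a@-out)-p)[2]*1000],1),"shift",np.round(r.T@(p+.05*out-n)*100,2))
E
python3 - <<'E'
from h import *
nose();snap("side","s31",(300,180,460,300),5)
E
```

```text
time: 30.45
tool_pos: [0.6071, -0.0903, 0.0699]
ee_rot: [0.027, 0.683, 0.73, -0.009]
wrist_force: [-1.3, 0.3, -1.3]
width: 0.412
t30.45 [ 0.6071 -0.0903  0.0699] w0.412 F [-1.3  0.3 -1.3] zaxis,jaw [ 0.0263 -0.0494 -0.9984] 0.0661
nose [ 0.6004 -0.0033  0.0773] axis yaw-target 0.0081 pitch -0.0019 dist 0.0709 hits (along cover x, z) mm [-26.9  22.2] shift [2.18 2.6  2.19]
```

View pics/s31.png

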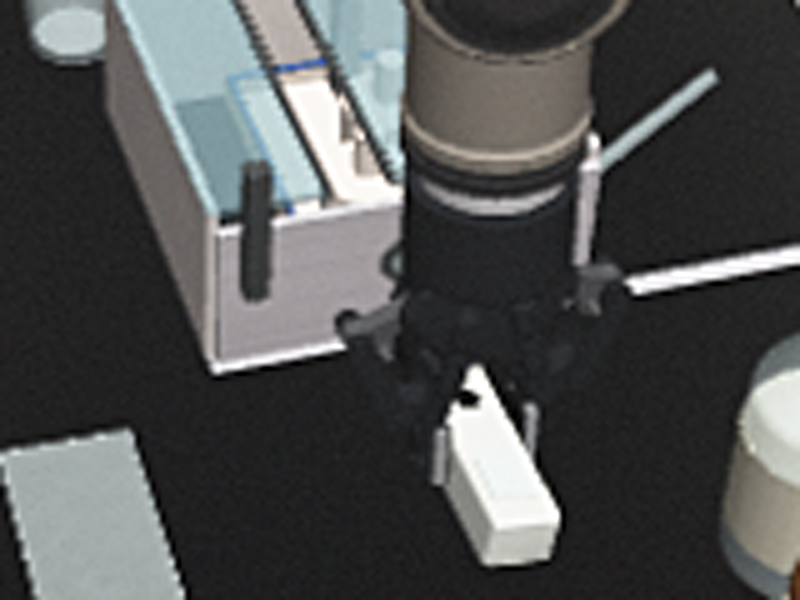

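```bash
python3 -m creep '[{"dx":0.8,"dy":1,"dz":0.8,"spin":0.008},{"dx":0.8,"dy":1.1,"dz":0.9,"spin":0},{"dx":0.2,"dy":0.3,"dz":0.3,"spin":0},{"dx":0,"dy":0,"dz":0,"spin":0}]'
python3 - <<'E'
from h import *
nose()
f=lambda p:(310+p[0]/4,130+p[1]/4)
for a,b,z in[((133,495),(795,370),.004),((135,381),(438,326),.094),((45,178),(323,132),.102)]:
    A,B=onz("side",f(a),z),onz("side",f(b),z);print(A,B,np.arctan2(B[1]-A[1],B[0]-A[0]))
i=cv2.imread("pics/t26.png");cv2.imwrite("pics/z3.png",cv2.resize(i[100:230,170:310],None,fx=5,fy=5,interpolation=2)[:600])
i=cv2.imread("pics/s26.png");cv2.imwrite("pics/z4.png",cv2.resize(i[140:260,310:430],None,fx=5,fy=5,interpolation=2))
E
```

```text
time: 30.83
tool_pos: [0.6274, -0.0713, 0.0474]
ee_rot: [0.024, 0.687, 0.726, -0.01]
wrist_force: [0.3, 0.0, -1.2]
width: 0.415
t30.83 [ 0.6274 -0.0713  0.0474] w0.415 F [ 0.3  0.  -1.2] zaxis,jaw [ 0.0213 -0.0487 -0.9986] 0.0562
nose [0.6216 0.0158 0.055 ] axis yaw-target -0.0018 pitch -0.0007 dist 0.0531 hits (along cover x, z) mm [-3.9 -0.1] shift [ 0.31  0.4  -0.01]
[0.51725139 0.06195931 0.004     ] [0.99715957 0.08493798 0.004     ] 0.047844841200855054
[0.52010253 0.07246191 0.094     ] [0.72437185 0.08302362 0.094     ] 0.05165881656618277
[0.50513264 0.29024692 0.102     ] [0.71312212 0.30216301 0.102     ] 0.05722924014485986
```

View pics/z4.png

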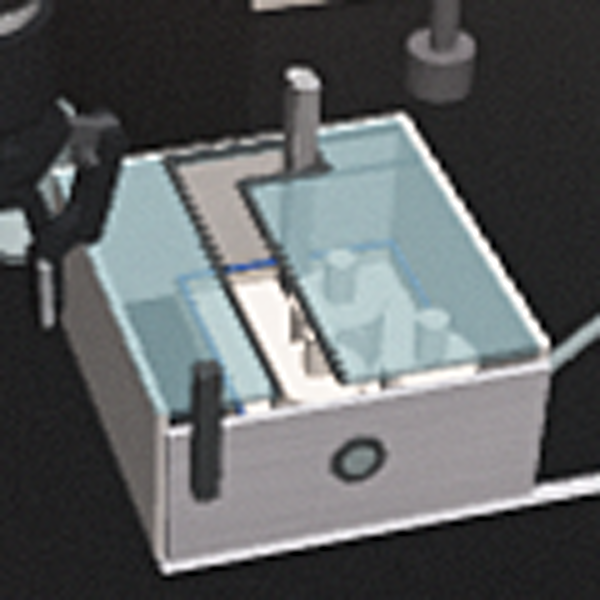

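View pics/z3.png

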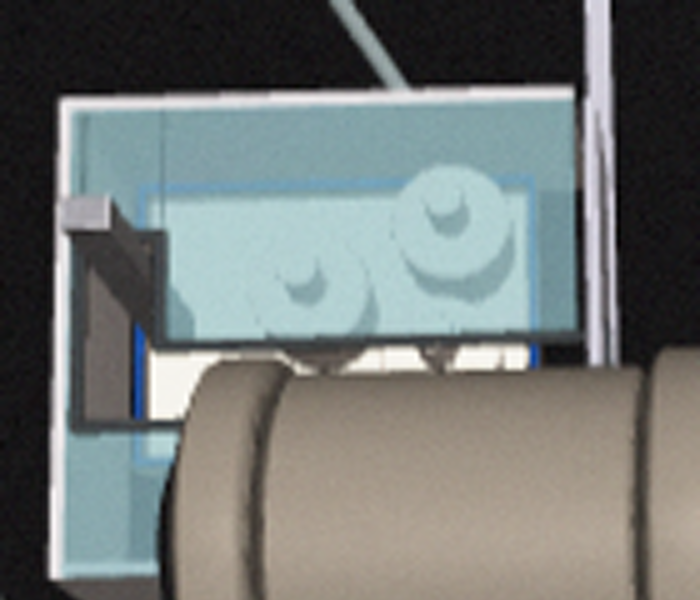

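```bash
python3 -m creep '[{"dx":0.3,"dy":0.35,"dz":-0.05,"spin":0.003},{"dx":0,"dy":0,"dz":-0.05,"spin":0}]'
python3 - <<'E'
from h import *
snap("side")
nose((.6222,.0687,.055),.054);snap("side","s32",(330,190,450,290),6);snap("top","t32",(260,100,420,260),4);nose((.6222,.0687,.055),.054)
E
```

```text
time: 31.0
tool_pos: [0.6299, -0.0677, 0.0478]
ee_rot: [0.024, 0.688, 0.725, -0.011]
wrist_force: [-0.0, 0.6, -1.1]
width: 0.412
t31.05 [ 0.6297 -0.068   0.0479] w0.414 F [ 0.6 -0.4 -1. ] zaxis,jaw [ 0.0191 -0.0486 -0.9986] 0.0536
nose [0.6241 0.019  0.0555] axis yaw-target -0.0005 pitch -0.0005 dist 0.0497 hits (along cover x, z) mm [-0.7  0.5] shift [-0.03  0.07  0.05]
t31.15 [ 0.6297 -0.0683  0.0481] w0.418 F [ 0.7 -0.2 -0.8] zaxis,jaw [ 0.0195 -0.0488 -0.9986] 0.0532
nose [0.6242 0.0187 0.0557] axis yaw-target -0.0008 pitch -0.0006 dist 0.0500 hits (along cover x, z) mm [-0.7  0.6] shift [0.   0.07 0.07]
```

View pics/s32.png

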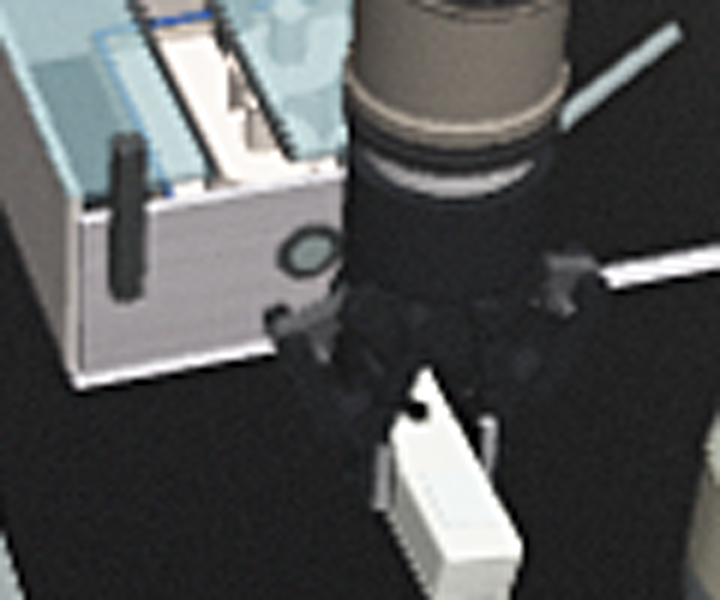

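View pics/t32.png

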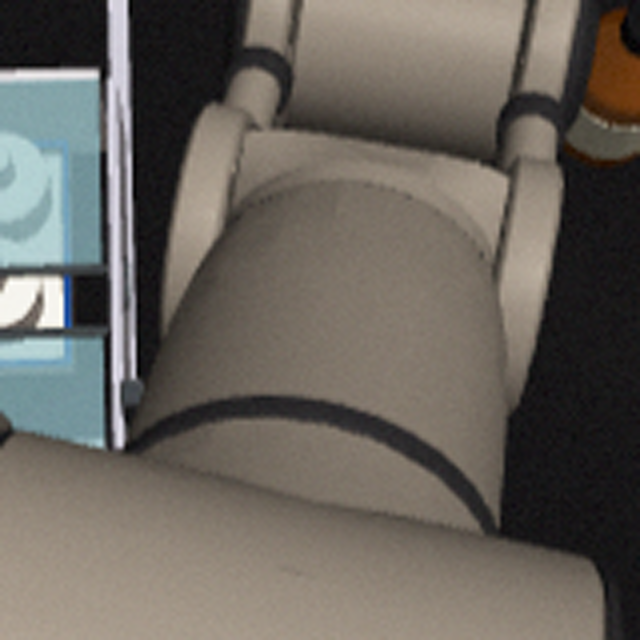

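Run:
```python
from h import *
i=cv2.imread("pics/s32.png");cv2.imwrite("pics/z5.png",cv2.resize(i[340:600,340:560],None,fx=2.3,fy=2.3,interpolation=2))
f=lambda p:(330+p[0]/6,190+p[1]/6)
z=.0695
d=onz("side",f((418,410)),z);l=onz("side",f((443,560)),z);r=onz("side",f((522,548)),z)
print(d,l,r);m=(l+r)/2;v=d-m;print(np.linalg.norm(l-r),np.linalg.norm(v),np.arctan2(v[1],v[0])-np.pi/2, np.arctan2((r-l)[1],(r-l)[0]))
print("pred dot", )
```

```text
[ 0.63103603 -0.04781165  0.0695    ] [ 0.61546686 -0.12761463  0.0695    ] [ 0.64693305 -0.12809255  0.0695    ]
0.03146981737603847 0.08004211405578532 0.0020479657541376817 -0.015187258132732239
pred dot
```

View pics/z5.png

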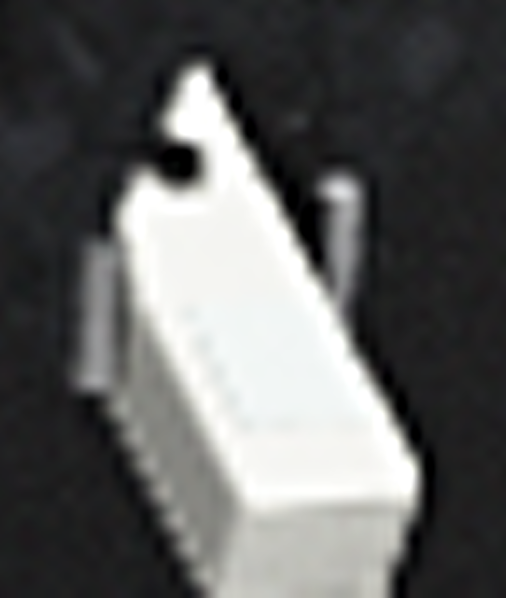

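Run:
```python
from h import *
f=lambda p:(330+(340+p[0]/2.3)/6,190+(340+p[1]/2.3)/6)
g=lambda p,z=.0695:onz("side",f(p),z)
for n,a,b in[("left edge",(248,505),(125,215)),("right edge",(415,480),(235,130)),("mid-dot",(331.5,495),(178,163)),("back",(248,505),(415,485)),("padtops",(100,245),(345,180))]:
    A,B=g(a),g(b);v=B-A;print(n,np.round(A,4),np.round(B,4),"len %.4f ang %.4f"%(np.linalg.norm(v),np.arctan2(v[1],v[0])))
# original picture s26 dot check
s=lambda p:(290+p[0]/7,255+p[1]/7)
for z in(.030,.033):
    A=onz("side",s((359,412)),z);B=onz("side",s((339,222)),z);print(np.arctan2(B[1]-A[1],B[0]-A[0]),np.linalg.norm(A-B))
st=robot.get_state();r=R();tp=st["tool_pos"]
# predicted pixel of dot & back mid
nr=np.load("nose_rel.npy");ar=np.load("ax_rel.npy");n=tp+r@nr;a=r@ar
up=np.array([0,0,1.])
for nm,d in[("dot",-.070),("back",-.150)]:
    P=n+a*d+.014*up;print(nm,np.round(P,4),proj("side",P))
print("obs dot",f((178,163)),"back",f((331.5,495)))
```

```text
left edge [ 0.6173 -0.1278  0.0695] [ 0.6178 -0.0585  0.0695] len 0.0693 ang 1.5645
right edge [ 0.6462 -0.1283  0.0695] [ 0.6429 -0.0425  0.0695] len 0.0859 ang 1.6094
mid-dot [ 0.6316 -0.1286  0.0695] [ 0.6306 -0.0482  0.0695] len 0.0804 ang 1.5824
back [ 0.6173 -0.1278  0.0695] [ 0.6459 -0.1294  0.0695] len 0.0286 ang -0.0557
padtops [ 0.6114 -0.0646  0.0695] [ 0.6577 -0.0584  0.0695] len 0.0468 ang 0.1314
1.4297724770608946 0.08261050295175838
1.4297724770608942 0.08233223254155668
dot [ 0.6279 -0.0512  0.0697] [398.8620595  259.41878865]
back [ 0.6322 -0.131   0.0698] [411.29760651 283.19008305]
obs dot (399.5652173913044, 258.47826086956525) back (410.68840579710144, 282.536231884058)
```

Run:
```python
from h import *
for i in range(56):
    read_camera("side")
    if i%14==0: nose((.6222,.0687,.055),.054)
nose((.6222,.0687,.055),.054)
```

```text
t31.20 [ 0.6298 -0.0684  0.0481] w0.413 F [-0.9 -0.  -1.2] zaxis,jaw [ 0.0196 -0.0488 -0.9986] 0.0531
nose [0.6242 0.0187 0.0557] axis yaw-target -0.0009 pitch -0.0006 dist 0.0500 hits (along cover x, z) mm [-0.6  0.7] shift [0.01 0.06 0.07]
t31.90 [ 0.6298 -0.0682  0.0477] w0.412 F [ 0.3  0.4 -1.8] zaxis,jaw [ 0.0192 -0.0486 -0.9986] 0.0533
nose [0.6242 0.0189 0.0553] axis yaw-target -0.0008 pitch -0.0004 dist 0.0498 hits (along cover x, z) mm [-0.6  0.3] shift [-0.02  0.06  0.03]
t32.60 [ 0.6298 -0.0682  0.0478] w0.413 F [-0.3  0.8 -1.9] zaxis,jaw [ 0.0193 -0.0486 -0.9986] 0.0532
nose [0.6243 0.0189 0.0553] axis yaw-target -0.0008 pitch -0.0004 dist 0.0498 hits (along cover x, z) mm [-0.6  0.3] shift [-0.02  0.06  0.03]
t33.30 [ 0.6298 -0.0682  0.0477] w0.414 F [ 0.9  1.  -1.4] zaxis,jaw [ 0.0193 -0.0486 -0.9986] 0.0533
nose [0.6243 0.0189 0.0553] axis yaw-target -0.0008 pitch -0.0005 dist 0.0498 hits (along cover x, z) mm [-0.6  0.3] shift [-0.01  0.06  0.03]
t33.95 [ 0.6298 -0.0682  0.0478] w0.412 F [-0.  -0.4 -1.3] zaxis,jaw [ 0.0192 -0.0486 -0.9986] 0.0532
nose [0.6243 0.0189 0.0553] axis yaw-target -0.0008 pitch -0.0004 dist 0.0498 hits (along cover x, z) mm [-0.6  0.3] shift [-0.02  0.06  0.03]
```

```bash
python3 -m creep '[{"dx":-0.1,"dy":0,"dz":-0.03,"spin":-0.015}]'
python3 - <<'E'
from h import *
for i in range(56):
    read_camera("side")
    if i in(0,10,30): nose((.6222,.0687,.055),.054)
nose((.6222,.0687,.055),.054)
E
```

```text
time: 34.03
tool_pos: [0.6297, -0.069, 0.048]
ee_rot: [0.024, 0.682, 0.731, -0.011]
wrist_force: [-0.4, -0.1, -1.3]
width: 0.418
t34.08 [ 0.6299 -0.0693  0.0482] w0.411 F [-0.8 -0.5 -1.6] zaxis,jaw [ 0.0193 -0.0487 -0.9986] 0.0704
nose [0.6229 0.0176 0.0557] axis yaw-target 0.0163 pitch -0.0008 dist 0.0510 hits (along cover x, z) mm [-2.9  0.7] shift [0.1  0.21 0.07]
t34.58 [ 0.6298 -0.0691  0.0481] w0.415 F [-0.6  0.2 -1.8] zaxis,jaw [ 0.0192 -0.0486 -0.9986] 0.0682
nose [0.623  0.0179 0.0556] axis yaw-target 0.0142 pitch -0.0006 dist 0.0508 hits (along cover x, z) mm [-2.7  0.6] shift [0.08 0.2  0.06]
t35.58 [ 0.6298 -0.0691  0.0481] w0.409 F [ 0.  -0.3 -2.5] zaxis,jaw [ 0.0193 -0.0486 -0.9986] 0.0682
nose [0.623  0.0178 0.0557] axis yaw-target 0.0142 pitch -0.0007 dist 0.0508 hits (along cover x, z) mm [-2.6  0.6] shift [0.08 0.19 0.07]
t36.83 [ 0.6298 -0.0692  0.0481] w0.412 F [-1.1  0.2 -1.5] zaxis,jaw [ 0.0192 -0.0486 -0.9986] 0.0682
nose [0.623  0.0178 0.0556] axis yaw-target 0.0142 pitch -0.0007 dist 0.0508 hits (along cover x, z) mm [-2.6  0.6] shift [0.08 0.19 0.06]
```

```bash
python3 -m creep '[{"dx":-1.5,"dy":0,"dz":-1.5,"spin":0},{"dx":-0.5,"dy":-1.5,"dz":-1.5,"spin":0.01},{"dx":0,"dy":-2.5,"dz":0,"spin":0.01},{"dx":0,"dy":-2.7,"dz":0,"spin":0.01},{"dx":0,"dy":-2.7,"dz":0,"spin":0.01},{"dx":0,"dy":-2.7,"dz":0,"spin":0},{"dx":0,"dy":-2.7,"dz":0,"spin":0},{"dx":0,"dy":-2.5,"dz":0,"spin":0},{"dx":0,"dy":-1.2,"dz":0,"spin":0},{"dx":0,"dy":0,"dz":0,"spin":0},{"dx":0,"dy":0,"dz":0,"spin":0}]'
python3 - <<'E'
from h import *
st();s=robot.get_state();r=R();n=s["tool_pos"]+r@np.load("nose_rel.npy");print(n,r@np.load("ax_rel.npy"),"shift",r.T@(np.array([.430,.003,.06])-n)*100)
snap("side","s33",(270,200,390,345),4);snap("top","t33",(290,180,430,300),5)
E
```

```text
time: 37.75
tool_pos: [0.4386, -0.0955, 0.0771]
ee_rot: [0.026, 0.697, 0.716, -0.01]
wrist_force: [1.0, -1.2, -0.5]
width: 0.41
t37.75 [ 0.4386 -0.0955  0.0771] w0.410 F [ 1.  -1.2 -0.5] zaxis,jaw [ 0.0237 -0.0498 -0.9985] 0.0269
[ 0.43528477 -0.00828964  0.08455971] [-0.02684809  0.9996387  -0.00128401] shift [ 1.26452315 -0.55269721  2.38351563]
```

View pics/s33.png

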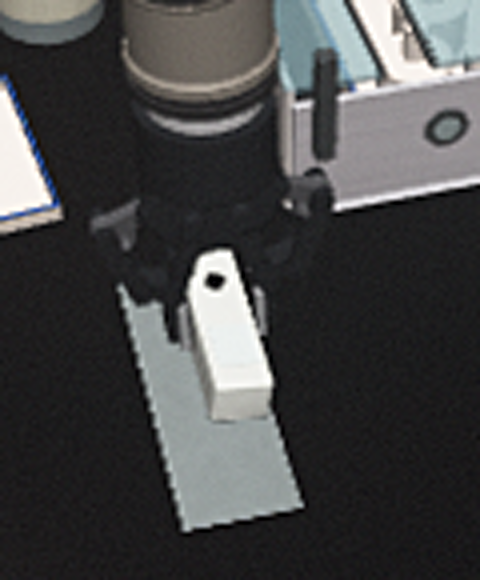

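View pics/t33.png

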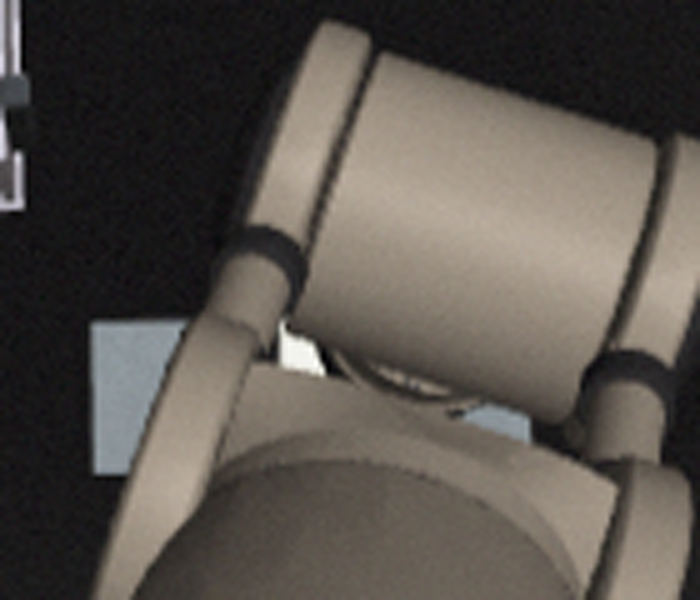

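```bash
python3 -m creep '[{"dx":0.9,"dy":-0.4,"dz":1.5,"spin":0},{"dx":0,"dy":0,"dz":2,"spin":0},{"dx":0,"dy":0,"dz":1.3,"spin":0},{"dx":0,"dy":0,"dz":0,"spin":0}]'
cat > m.py <<'E'
from h import *
st();s=robot.get_state();r=R();n=s["tool_pos"]+r@np.load("nose_rel.npy");print(n,r@np.load("ax_rel.npy"),"shift",r.T@(np.array([.430,.003,.0195])-n)*100)
E
python3 m.py
```

```text
time: 38.18
tool_pos: [0.4434, -0.0901, 0.0284]
ee_rot: [0.031, 0.697, 0.717, -0.007]
wrist_force: [-2.0, 0.5, -1.8]
width: 0.415
t38.18 [ 0.4434 -0.0901  0.0284] w0.415 F [-2.   0.5 -1.8] zaxis,jaw [ 0.0337 -0.053  -0.998 ] 0.0288
[ 0.4398773  -0.00288877  0.03558661] [-0.02864864  0.99957781 -0.00484226] shift [ 0.70128605 -1.02168435  1.54095314]
```

```bash
python3 -m creep '[{"dx":0.5,"dy":-1,"dz":0,"spin":0},{"dx":0,"dy":0,"dz":0.8,"spin":0},{"dx":0,"dy":0,"dz":0,"spin":0}]'
python3 m.py
```

```text
time: 38.43
tool_pos: [0.437, -0.0863, 0.0195]
ee_rot: [0.032, 0.696, 0.717, -0.007]
wrist_force: [-1.0, 0.0, -1.3]
width: 0.414
t38.43 [ 0.437  -0.0863  0.0195] w0.414 F [-1.   0.  -1.3] zaxis,jaw [ 0.0363 -0.0538 -0.9979] 0.0299
[0.43335002 0.00092178 0.0266003 ] [-0.02971411  0.99954198 -0.00573641] shift [ 0.25573099 -0.35307879  0.68519762]
```

```bash
python3 -m creep '[{"dx":0,"dy":-0.2,"dz":0.4,"spin":0},{"dx":0,"dy":0,"dz":0.2,"spin":0}]'; python3 m.py
python3 -m creep '[{"dx":0,"dy":0,"dz":0.2,"spin":0},{"dx":0,"dy":0,"dz":0,"spin":0}]'; python3 m.py
```

```text
time: 38.6
tool_pos: [0.4371, -0.0873, 0.0137]
ee_rot: [0.033, 0.696, 0.717, -0.006]
wrist_force: [-0.2, 0.3, -1.6]
width: 0.412
t38.60 [ 0.4371 -0.0873  0.0137] w0.412 F [-0.2  0.3 -1.6] zaxis,jaw [ 0.0388 -0.0547 -0.9978] 0.0304
[ 4.33439045e-01 -5.17465309e-05  2.06981872e-02] [-0.03010074  0.99952435 -0.00671037] shift [ 0.3209805  -0.33869533  0.08952862]
time: 38.77
tool_pos: [0.4382, -0.0879, 0.0116]
ee_rot: [0.034, 0.696, 0.717, -0.006]
wrist_force: [-0.3, -0.4, -1.5]
width: 0.411
t38.77 [ 0.4382 -0.0879  0.0116] w0.411 F [-0.3 -0.4 -1.5] zaxis,jaw [ 0.04   -0.0551 -0.9977] 0.0302
[ 0.43454831 -0.00063832  0.01852318] [-0.0299343   0.9995262  -0.00716294] shift [ 0.37037005 -0.43954991 -0.13567951]
```

```bash
python3 -m creep '[{"dx":0,"dy":-0.1,"dz":0.15,"spin":0},{"dx":0,"dy":0,"dz":0,"spin":0}]'; python3 m.py
```

```text
time: 38.93
tool_pos: [0.4386, -0.0884, 0.0107]
ee_rot: [0.035, 0.697, 0.717, -0.005]
wrist_force: [-0.7, 0.1, 1.3]
width: 0.409
t38.93 [ 0.4386 -0.0884  0.0107] w0.409 F [-0.7  0.1  1.3] zaxis,jaw [ 0.0428 -0.0558 -0.9975] 0.0297
[ 0.43495927 -0.00120536  0.01755824] [-0.02938538  0.99953636 -0.00797239] shift [ 0.42217898 -0.47479618 -0.23839462]
```

Contact (force now upward). Release, lift, back away.

```bash
python3 -m creep '[{"dx":0,"dy":0,"dz":0,"spin":0},{"dx":0,"dy":0,"dz":0,"spin":0},{"dx":0,"dy":0,"dz":0,"spin":0},{"dx":0,"dy":0,"dz":-1.5,"spin":0},{"dx":0,"dy":0,"dz":-2.5,"spin":0},{"dx":0,"dy":0,"dz":-3,"spin":0},{"dx":0,"dy":0,"dz":-4,"spin":0},{"dx":-3,"dy":0,"dz":-3,"spin":0},{"dx":-4,"dy":0,"dz":0,"spin":0},{"dx":-4,"dy":0,"dz":0,"spin":0},{"dx":-4,"dy":0,"dz":0,"spin":0},{"dx":-4,"dy":0,"dz":0,"spin":0},{"dx":-3,"dy":0,"dz":0,"spin":0},{"dx":0,"dy":0,"dz":0,"spin":0}]' 5.5
python3 - <<'E'
from h import *
st();snap("side","s34");snap("top","t34")
E
```

```text
time: 40.1
tool_pos: [0.438, -0.3083, 0.1722]
ee_rot: [0.037, 0.693, 0.72, -0.007]
wrist_force: [0.3, 0.5, 0.4]
width: 0.646
t40.10 [ 0.438  -0.3083  0.1722] w0.646 F [0.3 0.5 0.4] zaxis,jaw [ 0.0441 -0.0611 -0.9972] 0.0382
```

View pics/s34.png

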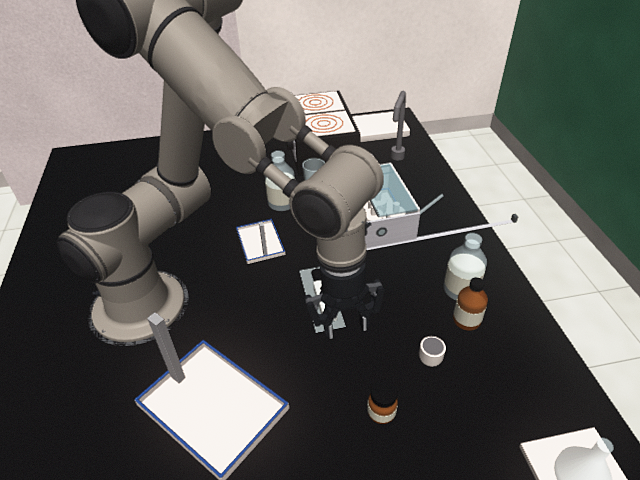

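View pics/t34.png

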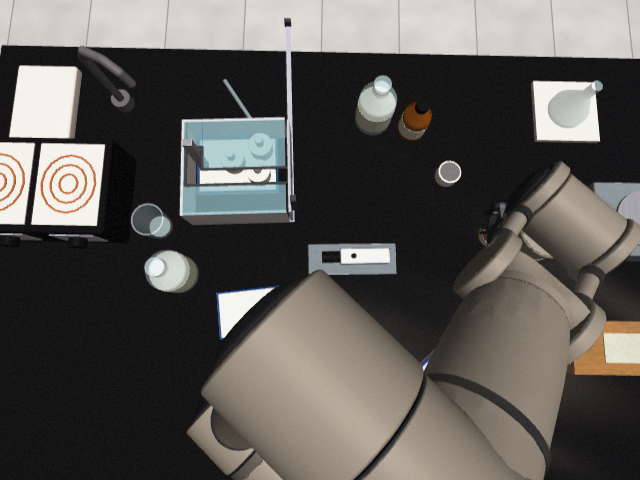

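Run:
```python
import cv2
b=cv2.imread("pics/t34.png")
cv2.imwrite("pics/z6.png",cv2.resize(b[235:285,300:405],None,fx=7,fy=7,interpolation=2))
cv2.imwrite("pics/z7.png",cv2.resize(b[105:230,170:310],None,fx=5,fy=4.8,interpolation=2) if 0 else cv2.resize(b[110:230,170:310],None,fx=5,fy=5,interpolation=2))
```

```text
(no output)
```

View pics/z6.png

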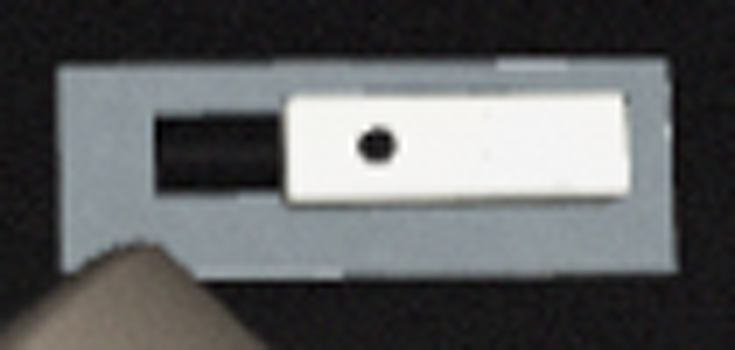

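View pics/z7.png

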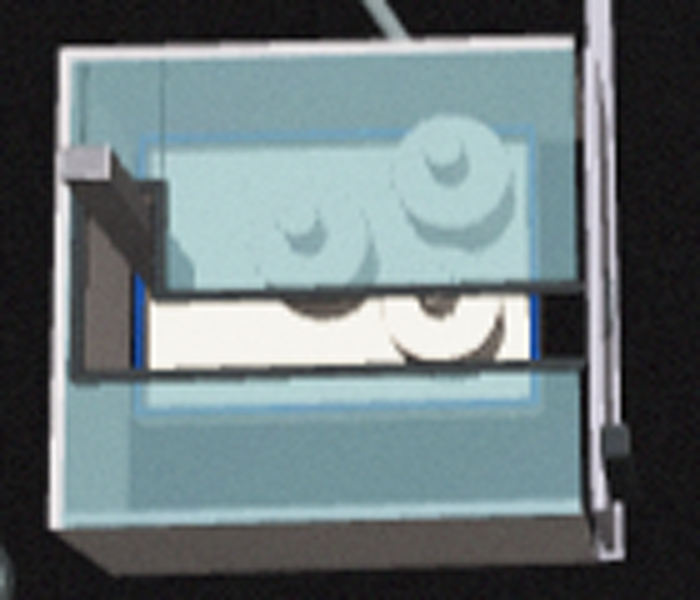

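Run:
```python
from h import *
t=lambda p:(300+p[0]/7,235+p[1]/7)
n=onz("top",t((155,153)),.024);b=onz("top",t((629,145)),.033);d=onz("top",t((377,145)),.033)
print("nose",n,"back",b,"len",np.linalg.norm((n-b)[:2]),"axis",np.arctan2(n[1]-b[1],n[0]-b[0]),np.arctan2(d[1]-b[1],d[0]-b[0]))
f=lambda p:(170+p[0]/5,110+p[1]/5)
C=np.array([.6160,.189]);yaw=.054
def cov(X):
    v=X[:2]-C;return np.round([v[0]*np.cos(yaw)+v[1]*np.sin(yaw),-v[0]*np.sin(yaw)+v[1]*np.cos(yaw)],4)
for nm,p,z in[("tray farL",(135,138),.019),("tray farR",(540,126),.019),("tray nearL",(135,413),.019),("tray nearR",(543,403),.019),("stem top c",(86,163),.155),("roof fl",(60,48),.102),("roof nl",(52,526),.102),("roof nr",(582,508),.102),("slotx end",(166,184),.102),("handle top",(615,440),.14)]:
    X=onz("top",f(p),z);print(nm,np.round(X,4),cov(X))
```

```text
nose [ 0.43268324 -0.00088816  0.024     ] back [ 0.43707258 -0.15062542  0.033     ] len 0.14980157358514468 axis 1.6001015437631274 1.5905857964461307
tray farL [0.7086 0.2968 0.019 ] [0.0983 0.1027]
tray farR [0.7188 0.1075 0.019 ] [ 0.0983 -0.0869]
tray nearL [0.5759 0.2884 0.019 ] [-0.0347  0.1014]
tray nearR [0.5846 0.1017 0.019 ] [-0.0361 -0.0855]
stem top c [0.6426 0.277  0.155 ] [0.0313 0.0864]
roof fl [0.7153 0.308  0.102 ] [0.1055 0.1135]
roof nl [0.5044 0.2967 0.102 ] [-0.1057  0.1136]
roof nr [0.5166 0.0767 0.102 ] [-0.1053 -0.1068]
slotx end [0.6547 0.2586 0.102 ] [0.0424 0.0674]
handle top [0.5361 0.0617 0.14  ] [-0.0866 -0.1228]
```

```bash
python3 -c "
from bench import robot
print(robot.finish_job())"
```

```text
the job is handed in; nothing more can be done
None
```

The job is done and handed in at about 40 s on the robot's clock.

- **Crucibles and tray:** three lidded crucibles were present. I stood them all upright on the tray and drew it by its stem along the slot and round the bend until it met the wall. The last top view puts the stem at cover x ≈ +30 mm, y ≈ +83 to +86 mm. The target is +29 / +83 mm. All three crucibles were still upright.
- **Shutter:** I slid it until it met its stop, at about 19 N. The handle then measured at cover x ≈ −87 mm, against −85 mm nominal, so it is shut.
- **Thermometer:** it was knocked half off its mat during the run, so I measured its place again before picking it up. I held it twice, each for more than 2.5 s.
    - **First hold:** the tool pose put the nose about 50 mm from the port, aimed within about 1 mm and 0.1° of square.
    - **Second hold:** this allowed for a roughly 1–3° yaw difference that one side picture suggested. It was about 51 mm away, with the aim 2.7 mm and 0.8° off by tool pose.
    - **Check afterwards:** I could not see the nose during the holds because the gripper and arm hid it. With the thermometer back on the mat, its axis matched the tool-pose prediction, and the nose was about 2 mm from where predicted. That supports the first hold.
- **Laid back:** it lies fully on the grey mat. The other glassware was never touched, and the gripper was clear of everything.

**Small disagreements:** the two cameras put the cover's yaw between 0.048 and 0.058 rad, and its points differed by up to about 5 mm. The tool also gathered about 4° of tilt over the run, which did not affect the placings.

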